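# Clear a stack of supplies back to their holders

## Robot

A 6-joint arm with a two-finger parallel gripper is mounted at the origin on a cart in front of the work surface, level with it; the furniture and walls round the work are solid. World frame = base frame: x ahead of the robot, y to its left, z up, the work surface at z = 0. Lengths are in m, angles in rad, forces in N, time in s.
With the tool pointing down it reaches from about 0.35 to 0.775 m from the base axis. Payload 5.5 kg.
Tool frame: the origin (TCP) lies at the very end of the fingers, on their centre line; the grasp point (between the pads) lies 19 mm behind it; y points along the fingers, x is the direction in which the jaws open and shut, and the axes are right-handed (so a half turn about y gives the same grasp; the last joint's range is limited). The gripper opens to 85 mm and grips with 20 to 120 N. Pads are 22 mm wide; open, the fingers measure 114 mm over their backs; the gripper's body (76 mm by 85 mm) begins 54 mm behind the grasp point. The pads swing forward as they close: fully open they stand 13 mm farther back than shut.
Start: joints at [1.022, 0.313, 0.046, 1.304, 0, 1.431], TCP at [0.229, 0.528, 0.231] pointing down, gripper open.
Joint ranges: [-2.76, 2.76], [-0.86, 1.69], [-1.03, 1.26], [-2.2, 2.34], [-1.47, 1.5], [-3.14, 3.14]. Speed limits (rad/s): [2.57, 2.57, 3.14, 3.14, 3.14, 3.14].

## Interface

Orientations are given as a rotation vector (axis times angle).
In Python, from station import robot gives the robot as it stands.
- The arm moves only by the tool drive_tool, never from a script. Its argument "rows" is a list that holds one entry, the list of rows, each a list of 4 numbers: the shift along the tool's x, y, z as a fraction of full scale, then the turn about the tool's y as a fraction of full scale. A call has 1 to 10 rows; each row is the pose to reach, as a shift and turn from the pose commanded when the call began, along the tool's axes at that moment; what a row does not reach only later rows make up. Full scale, the value 1, is 0.1 m for a shift and 30 degrees for a turn. A row lasts 1/8 s, in which the tool goes at most 62.5 mm and 10.7 degrees, less where a joint would pass 70% of its speed; a pose out of reach is approached as far as the arm can. A call with a number of a shift or a turn outside -1 to 1 is refused whole. A call with a gripper value outside its range is refused whole. "claw" is the closure, from 0 (fully open) to 1 (shut), set as the call begins (left out, the last holds). The fingers move at their own pace and stop on an object; the grip force is fixed at half the most. Time passes only in rows, so rows that repeat a pose let the fingers close. It gives the time, the measured TCP pose, the force and the opening at its end, in the units of the state.
- robot.sense(): the state, without advancing time (a new reading comes with each control period).
- robot.get_image(name): name is "scene" or "top" or "wrist"; returns a dict with "img" (400x640x3 uint8, blue, green, red), "z_map" (400x640 float32, m along the optical axis (not along the pixel's ray), 0 where there is no reading), "camera_matrix" (3x3 intrinsics, pixels), "dist_coeffs" ([k1, k2, p1, p2, k3] as OpenCV has them; the pictures are not rectified), "world_from_camera" (4x4, takes a point from camera to world coordinates). Camera axes: x right, y down, z forward; pixel columns grow to the right and rows downward; lengths in m; the calibration is good to about 2 mm. A picture is of the moment at which its call begins.
- robot.finish_job(): hands the job in, once; it reports no verdict.
The state is a dict: "time": time; "joint_positions": joint angles; "qvel": joint speeds; "joint_torque": joint torques, N m; "ee_pos": TCP position; "ee_rot": TCP orientation; "contact_force": force on the tool from outside, world axes, zero at the start; "moment": the same for the moment, N m; "finger_gap": finger opening in m.
Only numpy, scipy, OpenCV 4.12 (cv2) and the standard library are available. Lean on these libraries where they do the work, as an engineer would, in place of code of your own. Each camera call takes 0.05 s, during which the arm holds its last target.

## Task

The supplies were stacked up while the bench was wiped. Take the stack apart and put each thing back where it is used: the thread bobbin on the pin of its stand, the wax block flat in its dish, the sanding block flat in its tray, and the broad tape roll centred over the peg of the tape stand with the narrow tape roll, which lies apart, centred on top of it. Let nothing topple over on the way.

Things in the scene. Friction and masses are not known exactly. Their poses are not given: they have to be found in the camera images.
- bobbin_centre (a point): Wooden bobbin wound full with brown thread, at first upright on top of the stack: diameter 42 mm at the two end flanges (39 to 41 mm over the thread), 50 mm high, with an open bore of 22 mm right through along its own z. The point is its centre, 25 mm above its underside; z points up.
- wax_centre (a point): Yellow-brown wax block, at first lying under the bobbin and on the sanding block: 34 mm along its own x, 52 mm along its own y, 20 mm high. The point is its centre, 10 mm above its underside; z points up.
- cork_block_centre (a point): Sanding block, a brown cork block with dark emery paper underneath, at first lying under the wax block and across the broad tape roll: 58 mm along its own x, 95 mm along its own y, 26 mm high. The point is its centre, 13 mm above its underside; z points up.
- broad_roll_centre (a point): Broad cream masking-tape roll, at first lying flat on the bench at the bottom of the stack: outer diameter 108 mm (112 mm over the loose end of the tape), open bore about 78 mm, so a ring wall about 16 mm thick with its middle 46 mm from the axis; 36 mm high. Too wide to span: pinch the ring wall between one finger in the bore and one outside. The point is on the axis, 18 mm above the underside; z points up.
- narrow_roll_centre (a point): Narrow cream masking-tape roll, lying flat on the bench by itself: outer diameter 100 mm (104 mm over the loose end), open bore about 78 mm, ring wall about 11 mm thick with its middle 44.5 mm from the axis; 24 mm high. Pinch its wall as well. The point is on the axis, 12 mm above the underside; z points up.
- thread_stand: Thread stand, fixed: a turned wooden disc, diameter 68 mm, 10 mm thick, with one upright steel pin, diameter 6 mm, whose rounded tip is 69 mm above the bench. The bobbin goes down over the pin until it stands on the disc. Origin on the axis of the pin at bench height.
- wax_dish: Small white enamelled dish with a blue rim, fixed: open top, 68 mm along its own x, 84 mm along its own y (62 by 78 mm inside), floor 3 mm above the bench, rim 11 mm above the bench. Origin at its middle at bench height.
- block_tray: Low wooden tray for the sanding block, fixed: open top, 128 mm along its own x, 91 mm along its own y (120 by 83 mm inside), floor 4 mm above the bench, rim 9 mm above the bench. The block lies in it lengthwise, its 95 mm along the tray's x. Origin at its middle at bench height.
- tape_stand: Tape stand, fixed: a turned wooden disc, diameter 100 mm, 8 mm thick, with a low thick wooden peg in the middle, diameter 44 mm, flat top 18 mm above the bench (10 mm above the disc). The bore of the broad roll goes over the peg and the roll lies flat on the disc; so keep a finger that is inside the bore above the peg: grip the roll by its upper half. Origin on the axis at bench height.
Things that resemble listed ones, but are neither listed nor needed, are in the scene too. There is more than one size of the part that bears bobbin_centre; the job needs the middle-sized.

How it is judged:
At the end, for the whole second after the job is handed in: Upright, flat and at rest (tilt under 0.1 rad): bobbin down on its stand over the pin (12 mm); wax on the floor of its dish (20 mm); sanding block on the floor of its tray (18 mm); broad roll on the tape stand over the peg (15 mm); narrow roll on the broad one (12 mm). Heights within 3 to 5 mm (horizontal distance between bobbin_centre and thread_stand below 0.012 m and z of bobbin_centre in the frame of thread_stand between 0.03 and 0.04 m and angle between each of bobbin_centre, wax_centre, cork_block_centre, broad_roll_centre, narrow_roll_centre's own z axis and vertical below 0.1 rad and horizontal distance between wax_centre and wax_dish below 0.02 m and z of wax_centre in the frame of wax_dish between 0.01 and 0.016 m and horizontal distance between cork_block_centre and block_tray below 0.018 m and z of cork_block_centre in the frame of block_tray between 0.014 and 0.02 m and horizontal distance between broad_roll_centre and tape_stand below 0.015 m and z of broad_roll_centre in the frame of tape_stand between 0.022 and 0.03 m and horizontal distance between narrow_roll_centre and broad_roll_centre below 0.012 m and z of narrow_roll_centre in the frame of tape_stand between 0.051 and 0.061 m and linear speed of each of broad_roll, narrow_roll, cork_block, wax, bobbin below 0.02 m/s); the robot touches nothing.
It fails at once if a bobbin, sanding block, wax block or tape roll topples (tilts by more than 0.8 rad) (angle between any of broad_roll_centre, narrow_roll_centre, cork_block_centre, wax_centre, bobbin_centre's own z axis and vertical above 0.8 rad).
It also fails if it takes over 115 s, if anything falls off the work surface, if the arm or the gripper's body presses on something with over 40 N, if the wrist force passes 120 N, or if a joint passes its speed limit or range.

## Working session

There is one attempt and no reset: what is moved stays moved. The work goes in short steps, Python scripts to look and compute and a tool call to move; the robot and the scene stay as the last step left them, time stands still between calls to the robot, and variables do not carry over. Pictures are saved under pics/ and viewed, and the job is handed in when it is done.

Besides the shell and the picture viewer there is one more tool, called after ">>>" by a JSON object that holds its "fn" and its "kwargs", one argument or row to a line. drive_tool: Moves the arm, as the interface text tells. Its arguments: {"type":"object","properties":{"rows":{"type":"array"},"claw":{"type":"number"}},"required":["rows"]}

```bash
ls; mkdir -p pics
python3 - <<'E'
from station import robot
import cv2,numpy as np
print(robot.sense())
for n in ("scene","top","wrist"):
    d=robot.get_image(n); cv2.imwrite(f"pics/{n}0.png",d["img"]); np.savez(f"pics/{n}0.npz",**d)
    print(n,d["camera_matrix"].round(1).tolist(),np.round(d["dist_coeffs"],4),d["world_from_camera"].round(3).tolist())
E
```

```text
pics
{'time': 0.0, 'joint_positions': array([ 1.02240288e+00,  3.14059065e-01,  4.49597664e-02,  1.30359790e+00,
       -2.88627730e-07,  1.43121385e+00]), 'qvel': array([-8.45020343e-04, -8.15847449e-04, -3.39384760e-05, -1.12987743e-04,
        4.26730868e-04, -1.24780168e-03]), 'joint_torque': array([ 9.77147538e-04, -4.80626178e+01,  2.98531741e+01,  1.94885029e-02,
       -2.05115334e-04,  3.59995715e-05]), 'ee_pos': array([0.22829925, 0.52716891, 0.23036764]), 'ee_rot': array([-1.37614096, -0.90170512,  0.90453293]), 'contact_force': array([-0.02242595,  0.28552661, -0.82519618]), 'moment': array([ 0.02030803, -0.05007434,  0.01054179]), 'finger_gap': 0.0852216626787374}
scene [[407.2, 0.0, 321.6], [0.0, 407.2, 204.4], [0.0, 0.0, 1.0]] [-0.0365  0.      0.      0.      0.    ] [[0.761, -0.335, 0.555, -0.049], [-0.648, -0.378, 0.661, -0.959], [-0.011, -0.863, -0.505, 0.617], [0.0, 0.0, 0.0, 1.0]]
top [[385.9, 0.0, 322.3], [0.0, 385.9, 198.7], [0.0, 0.0, 1.0]] [-0.095  0.     0.     0.     0.   ] [[-0.014, -0.999, 0.047, 0.465], [-1.0, 0.013, -0.015, -0.279], [0.015, -0.047, -0.999, 1.2], [0.0, 0.0, 0.0, 1.0]]
wrist [[338.3, 0.0, 315.3], [0.0, 338.3, 195.9], [0.0, 0.0, 1.0]] [-0.0731  0.      0.      0.      0.    ] [[0.397, 0.874, 0.278, 0.157], [0.918, -0.378, -0.122, 0.559], [-0.002, 0.304, -0.953, 0.374], [0.0, 0.0, 0.0, 1.0]]
```

View pics/scene0.png

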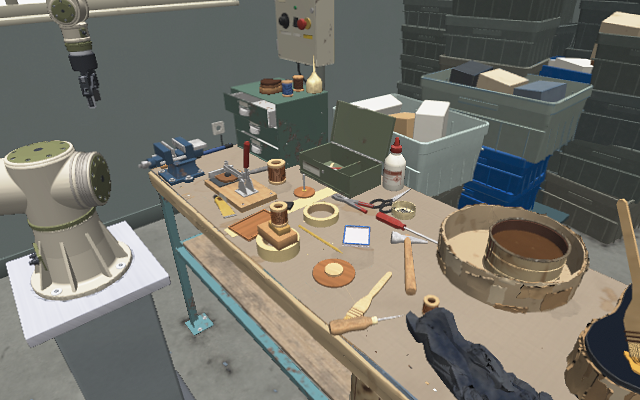

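View pics/top0.png

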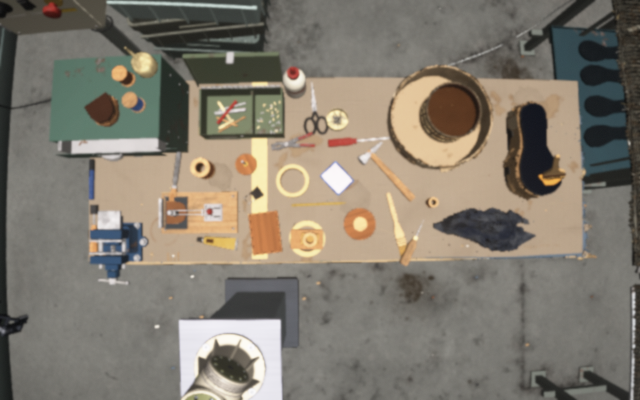

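View pics/wrist0.png

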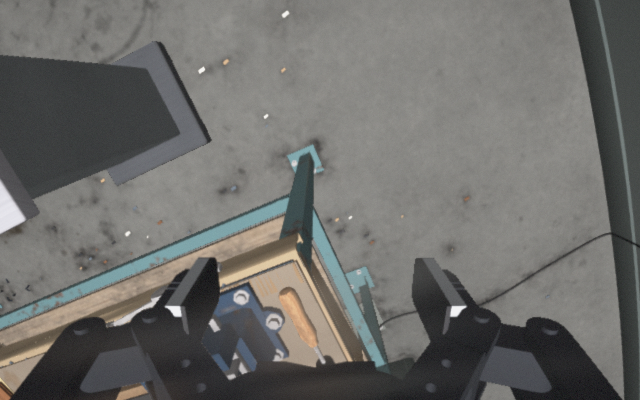

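The top view shows the stack at (307,238), narrow roll (292,180), thread stand (246,164), dish (337,178), tray (266,231) and tape stand (360,223). The decoy bobbins are at (200,167) and (432,202). Next I'll zoom in and measure.

```bash
cat > h.py <<'E'
import cv2,numpy as np
from scipy.spatial.transform import Rotation as R
def rays(d,px):
    px=np.asarray(px,float).reshape(-1,1,2)
    u=cv2.undistortPoints(px,d["camera_matrix"],d["dist_coeffs"])[:,0]
    T=d["world_from_camera"]; dc=np.c_[u,np.ones(len(u))]
    return T[:3,3],dc@T[:3,:3].T
def plane(d,px,z):
    o,r=rays(d,px); return o+r*((z-o[2])/r[:,2])[:,None]
def dep(d,px):
    o,r=rays(d,px); p=np.asarray(px).reshape(-1,2).round().astype(int)
    return o+r*d["z_map"][p[:,1],p[:,0]][:,None]
def tri(d1,p1,d2,p2):
    o1,r1=rays(d1,p1);o2,r2=rays(d2,p2)
    A=np.zeros((3,3));b=np.zeros(3)
    for o,r in((o1,r1[0]),(o2,r2[0])):
        r=r/np.linalg.norm(r);P=np.eye(3)-np.outer(r,r);A+=P;b+=P@o
    return np.linalg.solve(A,b)
def cloud(d):
    v,u=np.mgrid[0:400,0:640]; px=np.c_[u.ravel(),v.ravel()]
    return dep(d,px).reshape(400,640,3)
def project(d,P):
    T=np.linalg.inv(d["world_from_camera"]); P=np.asarray(P,float).reshape(-1,3)
    return cv2.projectPoints(P,cv2.Rodrigues(T[:3,:3])[0],T[:3,3],d["camera_matrix"],d["dist_coeffs"])[0][:,0]
E
python3 - <<'E'
from h import *
t=dict(np.load("pics/top0.npz"));s=dict(np.load("pics/scene0.npz"))
cv2.imwrite("pics/topz.png",cv2.resize(t["img"][140:270,180:380],None,fx=4,fy=4,interpolation=cv2.INTER_CUBIC))
cv2.imwrite("pics/scz.png",cv2.resize(s["img"][150:300,200:400],None,fx=4,fy=4,interpolation=cv2.INTER_CUBIC))
for n,p in dict(stack=(307,238),bench=(330,215),bench2=(280,205),nr=(278,180),nr2=(306,180),pin=(246,164),disc=(252,170),dish=(337,178),tray=(266,231),peg=(360,223),tdisc=(372,229)).items():
    print(n,dep(t,[p]).round(4),plane(t,[p],0).round(3))
E
```

```text
stack [[ 0.4047 -0.2505  0.0829]] [[ 0.4   -0.248  0.   ]]
bench [[ 0.4705 -0.3207  0.0017]] [[ 0.471 -0.321  0.   ]]
bench2 [[ 0.5036 -0.1659  0.0016]] [[ 0.504 -0.166  0.   ]]
nr [[ 0.5798 -0.1622  0.0206]] [[ 0.582 -0.16   0.   ]]
nr2 [[ 0.5783 -0.2481  0.0237]] [[ 0.581 -0.247  0.   ]]
pin [[ 0.6318 -0.0623  0.0121]] [[ 0.633 -0.06   0.   ]]
disc [[ 0.6132 -0.0804  0.0089]] [[ 0.614 -0.079  0.   ]]
dish [[ 0.5856 -0.3443  0.0015]] [[ 0.586 -0.344  0.   ]]
tray [[ 0.4237 -0.1222  0.0055]] [[ 0.424 -0.121  0.   ]]
peg [[ 0.4446 -0.4121  0.0159]] [[ 0.444 -0.414  0.   ]]
tdisc [[ 0.4253 -0.45    0.0072]] [[ 0.425 -0.451  0.   ]]
```

View pics/topz.png

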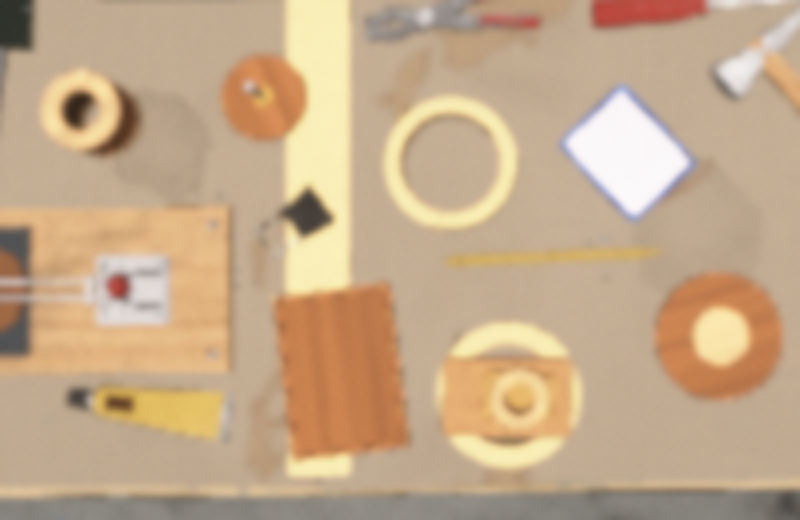

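View pics/scz.png

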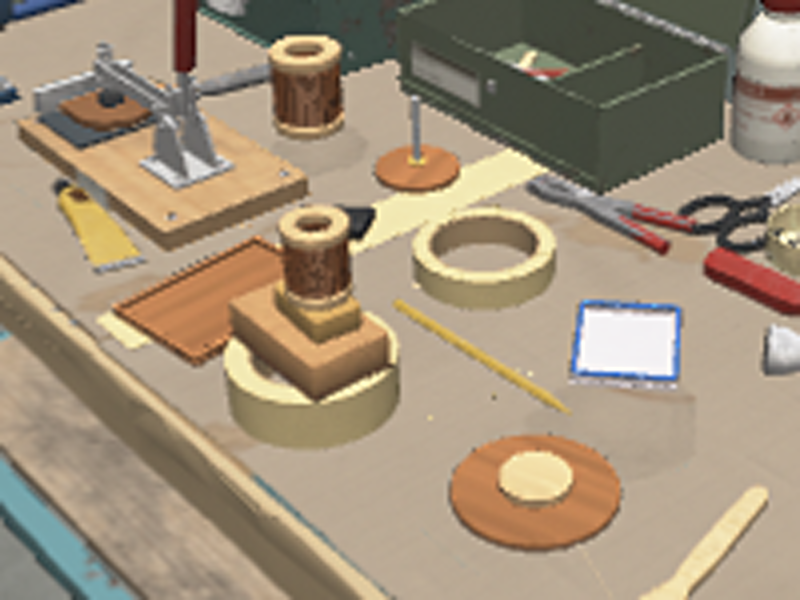

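```bash
cat >> h.py <<'E'
def plan(cur_p,cur_rot,target,yaw_deg=0):
    """tool-axes shift in units"""
    M=R.from_rotvec(cur_rot).as_matrix()
    return (M.T@(np.asarray(target)-cur_p)/0.1).round(3)
E
python3 - <<'E'
from h import *
t=dict(np.load("pics/top0.npz"));s=dict(np.load("pics/scene0.npz"))
M=R.from_rotvec([-1.37614096, -0.90170512,  0.90453293]).as_matrix();print(M.round(3))
w=dict(np.load("pics/wrist0.npz"))
T=w["world_from_camera"]; print("cam in tool",(M.T@(T[:3,3]-[0.22829925, 0.52716891, 0.23036764])).round(4)); print((M.T@T[:3,:3]).round(3))
for n,d in(("top",t),("scene",s)):
    c=cloud(d); ok=(d["z_map"]>0)&(c[...,0]>.3)&(c[...,0]<.8)
    for y0 in np.arange(-.55,.6,.1):
        m=ok&(c[...,1]>y0)&(c[...,1]<y0+.1); 
        if m.sum(): i=c[m]; j=i[:,2].argmax(); print(n,y0.round(2),i[j].round(3))
E
```

```text
[[ 0.398 -0.001 -0.918]
 [ 0.918 -0.002  0.398]
 [-0.002 -1.     0.   ]]
cam in tool [ 0.0004 -0.1437  0.078 ]
[[ 1.     0.     0.   ]
 [-0.    -0.304  0.953]
 [ 0.    -0.953 -0.304]]
top -0.55 [ 0.693 -0.524  0.087]
top -0.45 [ 0.643 -0.423  0.035]
top -0.35 [ 0.416 -0.255  0.137]
top -0.25 [ 0.402 -0.244  0.136]
top -0.15 [ 0.712 -0.053  0.076]
top -0.05 [ 0.487 -0.001  0.199]
top 0.05 [0.696 0.124 0.242]
top 0.15 [0.754 0.195 0.291]
top 0.25 [0.75  0.279 0.281]
top 0.35 [0.764 0.402 0.243]
top 0.45 [0.425 0.451 0.003]
scene -0.55 [ 0.672 -0.537  0.085]
scene -0.45 [ 0.64  -0.423  0.033]
scene -0.35 [ 0.416 -0.259  0.133]
scene -0.25 [ 0.398 -0.244  0.133]
scene -0.15 [ 0.713 -0.15   0.076]
scene -0.05 [0.482 0.004 0.195]
scene 0.05 [0.778 0.142 0.239]
scene 0.15 [0.757 0.16  0.29 ]
scene 0.25 [0.742 0.253 0.279]
scene 0.35 [0.792 0.414 0.24 ]
scene 0.45 [ 0.343  0.452 -0.001]
scene 0.55 [ 0.45   0.585 -0.772]
```

>>> {"fn": "drive_tool", "kwargs": {
  "rows": [
    [[-0.3,-0.3,-0.3,0],[-0.65,-0.65,-0.65,0],[-1,-1,-1,0],[-1,-1,-1,0]]
  ],
  "claw": 0
}}

```text
time: 0.65
ee_pos: [0.2823, 0.3947, 0.3344]
ee_rot: [-1.376, -0.904, 0.896]
contact_force: [-0.3, -0.4, -0.1]
finger_gap: 0.0855
```

>>> {"fn": "drive_tool", "kwargs": {
  "rows": [
    [[-0.35,0,-0.35,0],[-0.7,0,-0.7,0],[-1,0,-1,0]]
  ]
}}

```text
time: 1.02
ee_pos: [0.3326, 0.2638, 0.3302]
ee_rot: [-1.375, -0.903, 0.905]
contact_force: [0.3, 0.0, 0.0]
finger_gap: 0.0852
```

>>> {"fn": "drive_tool", "kwargs": {
  "rows": [
    [[-0.35,0,-0.35,0],[-0.7,0,-0.7,0],[-1,0,-1,0]]
  ]
}}

```text
time: 1.4
ee_pos: [0.3849, 0.1322, 0.3303]
ee_rot: [-1.374, -0.902, 0.904]
contact_force: [0.5, -0.2, 0.7]
finger_gap: 0.0853
```

>>> {"fn": "drive_tool", "kwargs": {
  "rows": [
    [[-0.35,0,-0.2,0.3],[-0.7,0,-0.4,0.6],[-1,0,-0.6,1]]
  ]
}}

```text
time: 1.78
ee_pos: [0.3999, 0.0168, 0.3302]
ee_rot: [-1.508, -0.512, 0.513]
contact_force: [0.7, 0.2, -0.3]
finger_gap: 0.0854
```

Run:
```python
from station import robot
from h import *
s=robot.sense();print(s["time"],s["joint_positions"].round(3),s["ee_pos"]);print(R.from_rotvec(s["ee_rot"]).as_matrix().round(3))
```

```text
1.775 [-0.16  -0.039 -0.126  1.485  0.     0.756] [0.39992357 0.01678501 0.33023614]
[[ 0.793 -0.001 -0.609]
 [ 0.609  0.001  0.793]
 [-0.001 -1.     0.001]]
```

>>> {"fn": "drive_tool", "kwargs": {
  "rows": [
    [[-0.3,0,-0.35,0.35],[-0.6,0,-0.7,0.7],[-0.8,0,-1,1],[-0.8,0,-1,1]]
  ]
}}

```text
time: 2.28
ee_pos: [0.3984, -0.112, 0.3299]
ee_rot: [-1.567, -0.104, 0.106]
contact_force: [-0.5, -0.7, -0.3]
finger_gap: 0.0856
```

>>> {"fn": "drive_tool", "kwargs": {
  "rows": [
    [[0.3,0,-0.3,0.25],[0.3,0,-0.3,0.25],[0.3,0,-0.3,0.25]]
  ]
}}

```text
time: 2.65
ee_pos: [0.4316, -0.1349, 0.3306]
ee_rot: [-1.569, -0.006, 0.008]
contact_force: [0.5, -0.4, 0.3]
finger_gap: 0.0852
```

```bash
cat > look.py <<'E'
import sys,cv2,numpy as np
from station import robot
from h import *
n=sys.argv[1]; cams=sys.argv[2].split(",")
for c in cams:
    d=robot.get_image(c); cv2.imwrite(f"pics/{c}{n}.png",d["img"]); np.savez(f"pics/{c}{n}.npz",**d)
s=robot.sense();M=R.from_rotvec(s["ee_rot"]).as_matrix()
print(s["time"],s["joint_positions"].round(3),s["ee_pos"].round(4),"yaw",np.degrees(np.arctan2(M[1,0],M[0,0])).round(2),"gap",round(s["finger_gap"],4))
E
python3 look.py 1 wrist
```

```text
2.7 [-0.481  0.063 -0.021  1.488  0.     1.081] [ 0.4314 -0.1349  0.3309] yaw 0.49 gap 0.0853
```

View pics/wrist1.png

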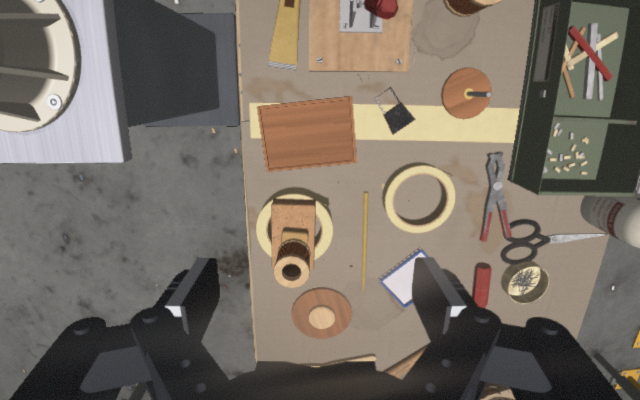

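Run:
```python
from h import *
w=dict(np.load("pics/wrist1.npz"));i=w["img"]
cv2.imwrite("pics/w1a.png",cv2.resize(i[170:350,240:440],None,fx=4,fy=3.3*1.0,interpolation=cv2.INTER_CUBIC)[:600])
cv2.imwrite("pics/w1b.png",cv2.resize(i[60:180,240:500],None,fx=3,fy=3,interpolation=cv2.INTER_CUBIC))
```

```text
(no output)
```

View pics/w1a.png

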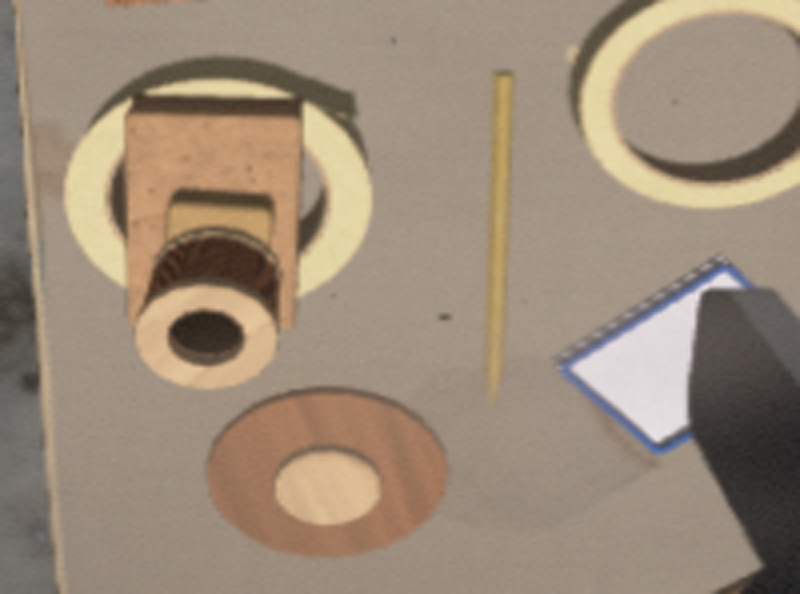

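View pics/w1b.png

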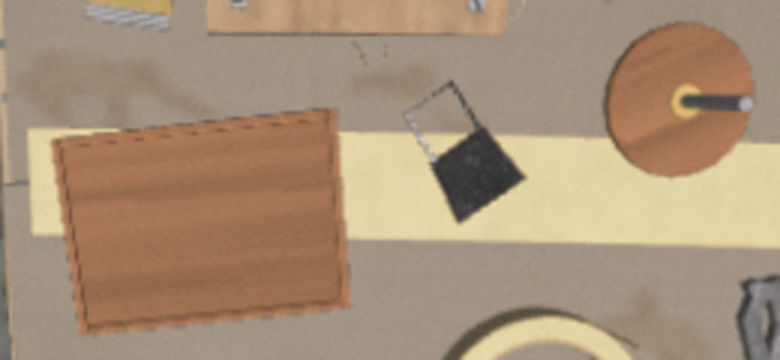

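Run:
```python
from h import *
w=dict(np.load("pics/wrist1.npz"));t=dict(np.load("pics/top0.npz"))
def seg(d,roi,lo,hi,name,n=1):
    x0,y0,x1,y1=roi; hsv=cv2.cvtColor(cv2.GaussianBlur(d["img"],(3,3),0),cv2.COLOR_BGR2HSV)
    m=np.zeros(hsv.shape[:2],np.uint8); m[y0:y1,x0:x1]=cv2.inRange(hsv,lo,hi)[y0:y1,x0:x1]
    cs,_=cv2.findContours(m,cv2.RETR_CCOMP,cv2.CHAIN_APPROX_NONE)
    cs=sorted(cs,key=cv2.contourArea)[::-1][:n]
    for c in cs:
        e=cv2.fitEllipse(c); r=cv2.minAreaRect(c); print(name,cv2.contourArea(c),"ell",np.round(e[0],1),np.round(e[1],1),"rect",np.round(r[0],1),np.round(r[1],1),round(r[2],1))
    return cs
for n,p in dict(peg=(321,317),disc=(300,310),nr=(448,197),br=(262,230),br2=(327,230),cork=(285,210),cork2=(305,215),bob=(291,283),pinb=(470,94),tdisc=(455,85),tray=(300,130),dish=(405,280),bench=(365,100)).items():
    P=dep(w,[p])[0]; print(n,p,w["img"][p[1],p[0]],cv2.cvtColor(w["img"][p[1]:p[1]+1,p[0]:p[0]+1],cv2.COLOR_BGR2HSV)[0,0],P.round(4))
for n,p in dict(peg=(360,223),disc=(350,230),nr=(278,180),br=(307,223),tray=(266,231),dish=(337,178),bob=(307,245),tdisc=(252,170)).items():
    print("T",n,p,cv2.cvtColor(t["img"][p[1]:p[1]+1,p[0]:p[0]+1],cv2.COLOR_BGR2HSV)[0,0])
```

```text
peg (321, 317) [146 185 217] [ 16  83 217] [ 0.4425 -0.4061  0.0189]
disc (300, 310) [ 96 121 161] [ 12 103 161] [ 0.4083 -0.4     0.0095]
nr (448, 197) [148 188 213] [ 18  78 213] [ 0.6191 -0.1997  0.024 ]
br (262, 230) [165 215 228] [ 24  70 228] [ 0.3571 -0.2466  0.0373]
br2 (327, 230) [167 213 227] [ 23  67 227] [ 0.4484 -0.2457  0.0371]
cork (285, 210) [116 156 199] [ 14 106 199] [ 0.3926 -0.2063  0.0648]
cork2 (305, 215) [112 150 193] [ 14 107 193] [ 0.4183 -0.2139  0.0624]
bob (291, 283) [142 179 213] [ 16  85 213] [ 0.4042 -0.2714  0.1332]
pinb (470, 94) [73 76 76] [30 10 76] [ 0.6311 -0.0589  0.025 ]
tdisc (455, 85) [ 83 112 159] [ 11 122 159] [ 0.6153 -0.048   0.0113]
tray (300, 130) [ 85 117 167] [ 12 125 167] [ 0.4097 -0.1109  0.0063]
dish (405, 280) [218 216 223] [171   8 223] [ 0.5762 -0.3458  0.0044]
bench (365, 100) [132 148 161] [ 17  46 161] [ 0.4977 -0.0701  0.0009]
T peg (360, 223) [ 22  80 249]
T disc (350, 230) [ 12 153 205]
T nr (278, 180) [ 24  73 245]
T br (307, 223) [ 25  68 249]
T tray (266, 231) [ 12 153 193]
T dish (337, 178) [170   3 251]
T bob (307, 245) [ 20  95 242]
T tdisc (252, 170) [ 13 151 196]
```

```bash
cat >> h.py <<'E'
def seg(d,roi,lo,hi,n=1,minA=50):
    x0,y0,x1,y1=roi; hsv=cv2.cvtColor(cv2.GaussianBlur(d["img"],(3,3),0),cv2.COLOR_BGR2HSV)
    m=np.zeros(hsv.shape[:2],np.uint8); m[y0:y1,x0:x1]=cv2.inRange(hsv,np.array(lo),np.array(hi))[y0:y1,x0:x1]
    cs,h=cv2.findContours(m,cv2.RETR_CCOMP,cv2.CHAIN_APPROX_NONE)
    return [c[:,0].astype(float) for c in sorted(cs,key=cv2.contourArea)[::-1][:n] if cv2.contourArea(c)>minA]
def circ(d,c,z):
    P=plane(d,c,z)[:,:2]; P=P[:]; (cx,cy),(a,b),_=cv2.fitEllipse((P*1000).astype(np.float32)); return np.round([cx,cy,a,b],1)
def rect(d,c,z):
    P=plane(d,c,z)[:,:2]; (cx,cy),(a,b),g=cv2.minAreaRect((P*1000).astype(np.float32)); return np.round([cx,cy,a,b,g],1)
E
python3 - <<'E'
from h import *
w=dict(np.load("pics/wrist1.npz"));t=dict(np.load("pics/top0.npz"))
def show(n,d,roi,lo,hi,z,f,k=2):
    for c in seg(d,roi,lo,hi,k): print(n,f(d,c,z),len(c))
wood=((5,85,100),(15,255,255)); cream=((15,55,170),(28,110,255))
show("w stand disc",w,(285,280,360,345),(5,88,100),(14,200,255),.008,circ)
show("t stand disc",t,(340,203,382,243),(5,115,100),(17,255,255),.008,circ)
show("w peg",w,(300,300,345,335),(15,60,185),(28,120,255),.018,circ)
show("t peg",t,(345,210,375,236),(18,60,215),(28,110,255),.018,circ)
show("w nr",w,(380,160,460,235),*cream,.024,circ)
show("t nr",t,(270,160,314,202),(18,45,210),(30,110,255),.024,circ)
show("w br",w,(250,190,340,262),*cream,.036,circ)
show("t br",t,(286,218,328,260),(22,45,220),(30,90,255),.036,circ)
show("w bob",w,(268,255,315,292),*cream,.132,circ)
show("w thread disc",w,(438,62,496,122),(5,95,100),(15,200,255),.010,circ)
show("t thread disc",t,(233,150,258,177),(5,120,100),(17,255,255),.010,circ)
show("w tray",w,(250,90,362,175),(5,100,90),(14,220,255),.009,rect)
show("t tray",t,(245,205,285,258),(5,130,90),(14,220,255),.009,rect)
show("t dish",t,(318,158,356,198),(100,0,60),(179,255,255),.011,rect)
show("t dishw",t,(318,158,356,198),(0,0,225),(179,25,255),.004,rect)
show("w cork",w,(268,196,320,260),(10,85,160),(16,140,230),.062,rect)
show("t cork",t,(286,222,328,252),(10,95,150),(20,140,255),.062,rect)
E
```

```text
w stand disc [ 443.1 -408.1   95.6   96.7] 152
w stand disc [ 443.4 -414.    44.3   48.9] 72
t stand disc [ 442.7 -410.5   93.5   94.5] 87
t stand disc [ 442.9 -411.9   45.4   47.4] 42
w peg [ 443.2 -408.7   38.8   40.3] 64
t peg [ 443.2 -411.1   37.3   39.8] 36
w nr [ 579.7 -205.2  100.1  101.1] 198
w nr [ 580.2 -205.4   76.6   77.6] 150
t nr [ 578.7 -205.4  102.8  105.1] 96
t nr [ 579.5 -204.8   74.4   76. ] 69
w br [ 440.  -249.3   31.9   82.7] 123
w br [ 361.1 -246.7   26.1   85.1] 116
t br [ 439.6 -248.4   27.1   70. ] 54
t br [ 360.8 -246.2   22.5   66.3] 51
w bob [ 404.3 -258.4   40.5   41.3] 97
w bob [ 404.4 -257.3   23.7   24.4] 55
w thread disc [631.  -58.1  62.4  65.6] 193
t thread disc [632.2 -60.5  60.6  61.9] 55
w tray [ 419.9 -116.8  126.7   89.8    6.5] 307
t tray [ 419.2 -118.2  122.1   86.4    6.4] 128
t dish [ 585.2 -342.    88.9   73.    41.7] 74
t dishw [ 586.1 -341.9   79.3   59.8   44.1] 64
w cork [ 401.9 -239.9   78.8   57.9   88.9] 242
t cork [ 399.2 -247.    94.1   61.6   89.2] 97
```

>>> {"fn": "drive_tool", "kwargs": {
  "rows": [
    [[-0.15,0.35,-0.35,0],[-0.27,0.7,-0.7,0],[-0.27,1,-1,0],[-0.27,1,-1,0]]
  ]
}}

```text
time: 3.2
ee_pos: [0.4039, -0.2358, 0.2292]
ee_rot: [-1.568, -0.001, 0.006]
contact_force: [0.1, 0.2, 0.6]
finger_gap: 0.0852
```

>>> {"fn": "drive_tool", "kwargs": {
  "rows": [
    [[0,0.3,-0.23,0],[0,0.6,-0.23,0],[0,0.6,-0.23,0]]
  ]
}}

```text
time: 3.58
ee_pos: [0.4046, -0.2572, 0.1706]
ee_rot: [-1.568, -0.004, 0.008]
contact_force: [-0.4, 0.2, -0.6]
finger_gap: 0.0856
```

```bash
python3 look.py 2 wrist
python3 - <<'E'
from h import *
w=dict(np.load("pics/wrist1.npz"));t=dict(np.load("pics/top0.npz"))
print(tri(w,[(291.5,271.5)],t,[(310,239.5)]))
E
```

```text
3.625 [-0.734  0.16  -0.301  1.111  0.     0.829] [ 0.4054 -0.2579  0.172 ] yaw 0.43 gap 0.0855
[ 0.40366312 -0.25994415  0.12677895]
```

View pics/wrist2.png

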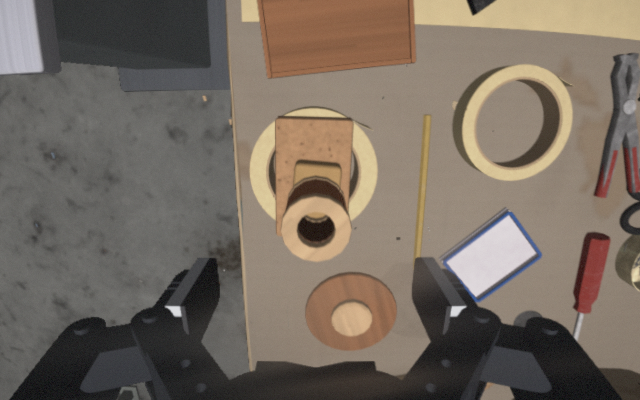

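Run:
```python
from h import *
w=dict(np.load("pics/wrist1.npz"));v=dict(np.load("pics/wrist2.npz"))
for c in seg(v,(275,192,356,266),(13,55,150),(28,125,255),2): print(circ(v,c,.132),circ(v,c,.136),cv2.fitEllipse(c.astype(np.float32)))
c1=cv2.fitEllipse(seg(w,(268,255,315,292),(15,55,170),(28,110,255),1)[0].astype(np.float32))[0]
c2=cv2.fitEllipse(seg(v,(275,192,356,266),(13,55,150),(28,125,255),1)[0].astype(np.float32))[0]
print(c1,c2,tri(w,[c1],v,[c2]))
for c in seg(v,(440,205,545,300),(95,90,60),(125,255,255),2):print("dish",rect(v,c,.011))
n=[cv2.fitEllipse(seg(d,roi,(15,55,170),(28,110,255),1)[0].astype(np.float32))[0] for d,roi in((w,(380,160,460,235)),(v,(450,60,580,185)))]
print("nr",tri(w,[n[0]],v,[n[1]]))
for c in seg(v,(450,60,580,185),(15,55,170),(28,110,255),2):print("nr",circ(v,c,.024))
for c in seg(v,(330,298,375,336),(14,60,150),(28,120,255),1):print("peg",circ(v,c,.018))
```

```text
[ 404.5 -254.7   47.1   48. ] [ 404.5 -253.    46.    47. ] ((315.2987060546875, 223.4808807373047), (75.00177764892578, 83.03791809082031), 88.72179412841797)
[ 404.7 -258.4   21.6   23.7] [ 404.7 -256.7   21.1   23.1] ((315.58642578125, 230.48753356933594), (33.95328903198242, 40.48857116699219), 91.35880279541016)
(290.990478515625, 272.3514099121094) (315.2987060546875, 223.4808807373047) [ 0.40518767 -0.24617386  0.1515034 ]
dish [ 586.  -341.1   84.1   67.9   42.5]
nr [ 0.57880121 -0.20308502  0.02480498]
nr [ 580.2 -204.8   99.5  100. ]
nr [ 580.6 -204.7   78.3   78.7]
peg [ 443.3 -408.8   41.9   42.6]
```

>>> {"fn": "drive_tool", "kwargs": {
  "rows": [
    [[0,0.35,0,0],[0,0.65,0,0],[0,0.78,0,0],[0,0.78,0,0]]
  ]
}}

```text
time: 4.12
ee_pos: [0.406, -0.2591, 0.094]
ee_rot: [-1.571, -0.005, 0.005]
contact_force: [-0.4, -0.7, 0.4]
finger_gap: 0.0855
```

>>> {"fn": "drive_tool", "kwargs": {
  "rows": [
    [[0,0,0,0],[0,0,0,0],[0,0,0,0],[0,0,0,0],[0,0,0,0],[0,0,0,0]]
  ],
  "claw": 1
}}

```text
time: 4.88
ee_pos: [0.4063, -0.26, 0.0945]
ee_rot: [-1.572, -0.006, 0.003]
contact_force: [-0.5, 0.5, 5.3]
finger_gap: 0.0396
```

>>> {"fn": "drive_tool", "kwargs": {
  "rows": [
    [[0,-0.1,0,0],[0,-0.35,0,0],[0,-0.7,0,0],[0,-1,0,0],[0,-1,0,0]]
  ]
}}

```text
time: 5.5
ee_pos: [0.4069, -0.2605, 0.1962]
ee_rot: [-1.574, -0.008, 0.001]
contact_force: [0.1, 0.2, -0.6]
finger_gap: 0.0399
```

>>> {"fn": "drive_tool", "kwargs": {
  "rows": [
    [[0.2,0,0.2,0],[0.5,0,0.5,0],[0.8,0,0.8,0],[1,0,1,0],[1,0,1,0]]
  ]
}}

```text
time: 6.12
ee_pos: [0.5055, -0.1572, 0.1922]
ee_rot: [-1.57, -0.006, 0.008]
contact_force: [-0.3, -1.0, -0.6]
finger_gap: 0.0397
```

>>> {"fn": "drive_tool", "kwargs": {
  "rows": [
    [[0.2,0,0.2,0],[0.5,0,0.5,0],[0.8,0,0.75,0],[1,0,0.9,0],[1,0,0.9,0]]
  ]
}}

```text
time: 6.75
ee_pos: [0.6046, -0.0679, 0.1922]
ee_rot: [-1.571, -0.004, 0.007]
contact_force: [-0.2, -0.5, -0.8]
finger_gap: 0.0396
```

```bash
python3 look.py 3 wrist,top,scene
```

```text
6.9 [-0.246  0.39   0.062  1.244 -0.     1.32 ] [ 0.6033 -0.069   0.1928] yaw 0.27 gap 0.0398
```

View pics/wrist3.png

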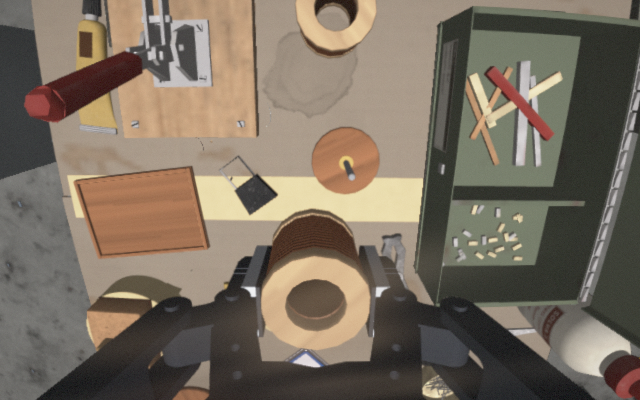

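View pics/scene3.png

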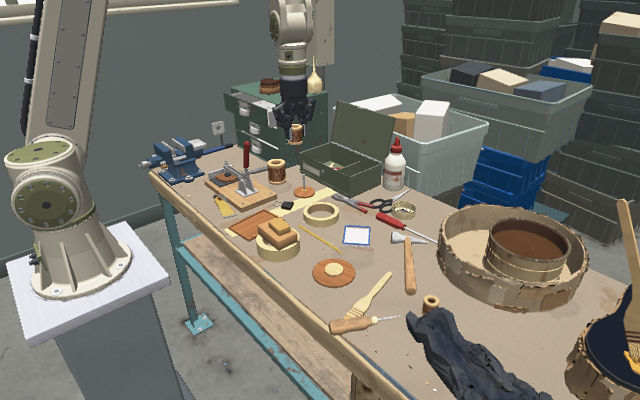

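Run:
```python
from h import *
w=dict(np.load("pics/wrist1.npz"));v=dict(np.load("pics/wrist3.npz"))
for c in seg(v,(300,115,392,205),(5,95,90),(15,220,255),1): print("disc",circ(v,c,.010))
z=.1928+.0375
for c in seg(v,(255,250,375,345),(5,40,30),(30,255,140),2): print("bore",circ(v,c,z),c.mean(0))
for c in seg(v,(262,255,372,350),(13,55,140),(28,125,255),2): print("fl",circ(v,c,z),c.mean(0))
print("pin tip",plane(v,[(350,178)],.069),plane(w,[(488.5,94.5)],.069), tri(v,[(350,178)],w,[(488.5,94.5)]),"base",plane(v,[(346,160)],.010))
for c in seg(v,(60,155,215,265),(5,100,70),(14,220,255),1): print("tray",rect(v,c,.009))
```

```text
disc [633.4 -57.6  65.   65.2]
bore [604.6 -65.5  21.4  21.9] [315.3974359  304.12179487]
bore [604.7 -65.9  42.9  49.1] [315.53798768 281.74332649]
fl [604.6 -65.9  40.5  41.6] [314.80666667 303.38      ]
fl [604.6 -65.5  22.1  22.6] [315.40625 304.125  ]
pin tip [[ 0.63260081 -0.05926177  0.069     ]] [[ 0.63404501 -0.05854023  0.069     ]] [ 0.63228989 -0.05845431  0.07239036] base [[ 0.63426202 -0.0564922   0.01      ]]
tray [ 420.9 -116.5  129.4   91.     6.4]
```

>>> {"fn": "drive_tool", "kwargs": {
  "rows": [
    [[0.28,0,0.07,0],[0.28,0.3,0.07,0],[0.28,0.6,0.07,0],[0.28,0.9,0.07,0],[0.28,0.9,0.07,0]]
  ]
}}

```text
time: 7.52
ee_pos: [0.6294, -0.0616, 0.1009]
ee_rot: [-1.57, 0.001, 0.008]
contact_force: [0.2, 0.3, -0.6]
finger_gap: 0.0394
```

```bash
python3 look.py 4 wrist,scene
python3 - <<'E'
from h import *
s=dict(np.load("pics/scene4.npz"));v=dict(np.load("pics/wrist4.npz"));c=project(s,[(.633,-.058,.05)])[0].astype(int);print(c)
x,y=c;cv2.imwrite("pics/s4z.png",cv2.resize(s["img"][y-60:y+40,x-60:x+60],None,fx=5,fy=5,interpolation=cv2.INTER_CUBIC))
z=.1025+.0375
for c in seg(v,(262,255,372,350),(13,55,140),(28,125,255),2): print("fl",circ(v,c,z),c.mean(0))
E
```

```text
7.625 [-0.224  0.489 -0.008  1.074 -0.     1.342] [ 0.6321 -0.0618  0.1042] yaw 0.27 gap 0.0399
[302 178]
fl [630.6 -60.   40.7  44.9] [321.67582418 310.91758242]
fl [629.6 -58.5  21.8  22.4] [315.22012579 304.24528302]
```

View pics/s4z.png

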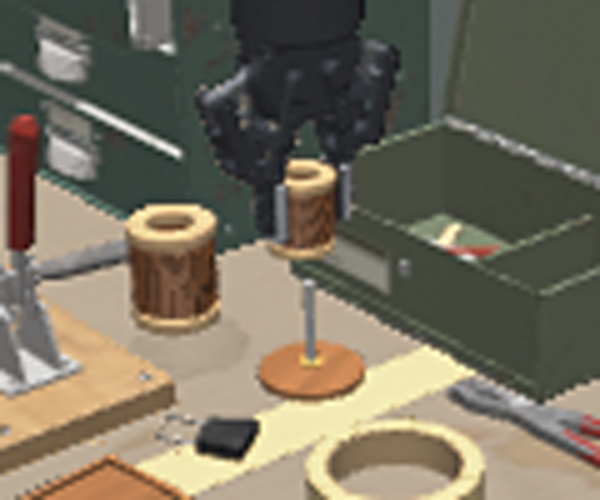

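View pics/wrist4.png

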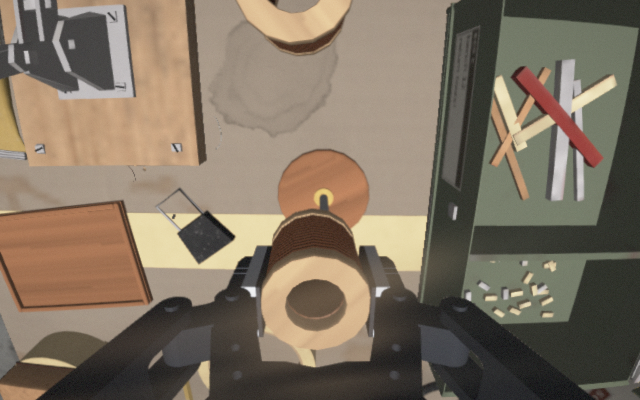

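>>> {"fn": "drive_tool", "kwargs": {
  "rows": [
    [[0.02,0.15,0.01,0],[0.02,0.35,0.01,0],[0.02,0.55,0.01,0],[0.02,0.7,0.01,0],[0.02,0.81,0.01,0],[0.02,0.81,0.01,0]]
  ]
}}

```text
time: 8.38
ee_pos: [0.6344, -0.06, 0.0222]
ee_rot: [-1.571, -0.005, 0.005]
contact_force: [-1.3, 0.6, -0.4]
finger_gap: 0.0394
```

>>> {"fn": "drive_tool", "kwargs": {
  "rows": [
    [[0,0,0,0],[0,0,0,0],[0,0,0,0],[0,0,0,0]]
  ],
  "claw": 0.3
}}

```text
time: 8.88
ee_pos: [0.6346, -0.06, 0.0224]
ee_rot: [-1.571, -0.005, 0.004]
contact_force: [-0.9, 0.1, 0.6]
finger_gap: 0.0599
```

```bash
python3 look.py 5 wrist,scene
python3 - <<'E'
from h import *
s=dict(np.load("pics/scene5.npz"));c=project(s,[(.633,-.058,.05)])[0].astype(int)
x,y=c;cv2.imwrite("pics/s5z.png",cv2.resize(s["img"][y-60:y+40,x-60:x+60],None,fx=5,fy=5,interpolation=cv2.INTER_CUBIC))
E
```

```text
8.975 [-0.22   0.561 -0.105  0.905  0.     1.345] [ 0.6345 -0.06    0.0223] yaw 0.33 gap 0.0598
```

View pics/s5z.png

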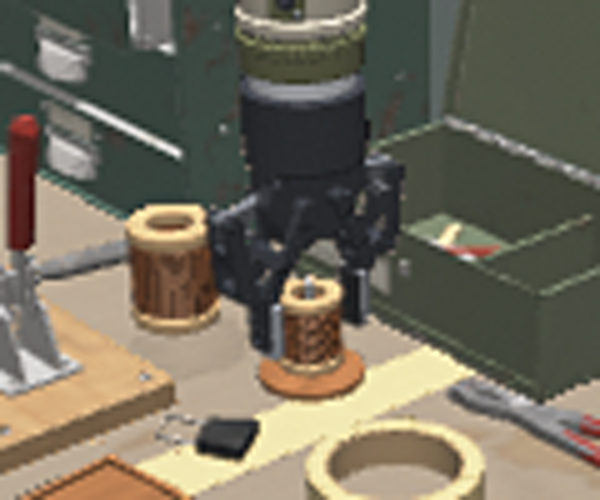

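View pics/wrist5.png

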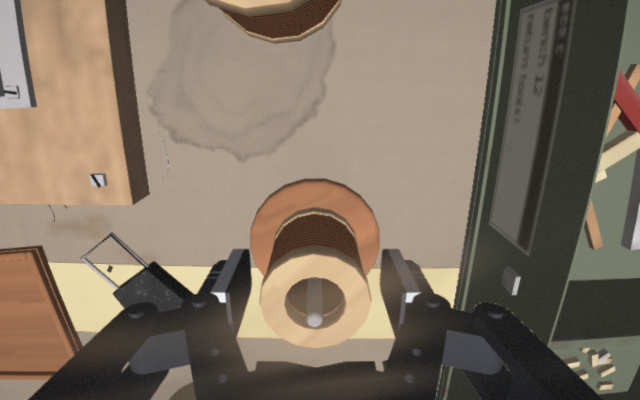

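>>> {"fn": "drive_tool", "kwargs": {
  "rows": [
    [[0,-0.4,0,0],[0,-0.8,0,0],[0,-1,0,0]]
  ]
}}

```text
time: 9.35
ee_pos: [0.6357, -0.0602, 0.125]
ee_rot: [-1.571, -0.007, 0.002]
contact_force: [0.9, -0.4, -0.3]
finger_gap: 0.0596
```

>>> {"fn": "drive_tool", "kwargs": {
  "rows": [
    [[-0.2,-0.2,-0.3,0],[-0.6,-0.5,-0.6,0],[-1,-0.5,-1,0],[-1,-0.5,-1,0]]
  ],
  "claw": 0
}}

```text
time: 9.85
ee_pos: [0.5329, -0.1628, 0.1731]
ee_rot: [-1.571, -0.001, 0.001]
contact_force: [-0.0, 0.7, 0.1]
finger_gap: 0.0854
```

```bash
python3 look.py 6 wrist,top
```

```text
9.95 [-4.360e-01  3.050e-01 -1.110e-01  1.154e+00  1.000e-03  1.130e+00] [ 0.5349 -0.161   0.1726] yaw 0.25 gap 0.0851
```

View pics/wrist6.png

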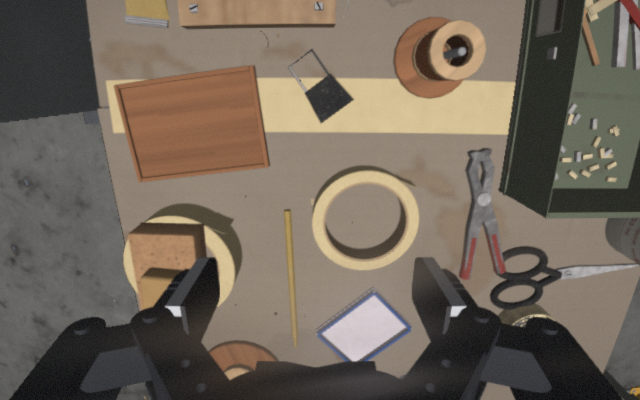

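>>> {"fn": "drive_tool", "kwargs": {
  "rows": [
    [[-0.4,-0.15,-0.1,0],[-0.8,-0.3,-0.2,0],[-1,-0.3,-0.2,0],[-1,-0.3,-0.2,0]]
  ]
}}

```text
time: 10.45
ee_pos: [0.4351, -0.1805, 0.2025]
ee_rot: [-1.571, -0.005, 0.005]
contact_force: [0.4, 0.2, -0.6]
finger_gap: 0.0851
```

>>> {"fn": "drive_tool", "kwargs": {
  "rows": [
    [[-0.32,0,-0.3,0],[-0.32,0,-0.3,0],[-0.32,0,-0.3,0]]
  ]
}}

```text
time: 10.82
ee_pos: [0.4045, -0.2111, 0.202]
ee_rot: [-1.57, -0.005, 0.005]
contact_force: [-0.2, -0.3, -0.2]
finger_gap: 0.0855
```

```bash
python3 look.py 7 wrist
python3 - <<'E'
from h import *
t=dict(np.load("pics/top3.npz"));s=dict(np.load("pics/scene3.npz"))
cv2.imwrite("pics/t3z.png",cv2.resize(t["img"][212:264,280:334],None,fx=8,fy=8,interpolation=cv2.INTER_CUBIC))
E
```

```text
10.875 [-6.570e-01  9.600e-02 -3.000e-01  1.175e+00  1.000e-03  9.060e-01] [ 0.4045 -0.211   0.202 ] yaw 0.4 gap 0.0854
```

View pics/wrist7.png

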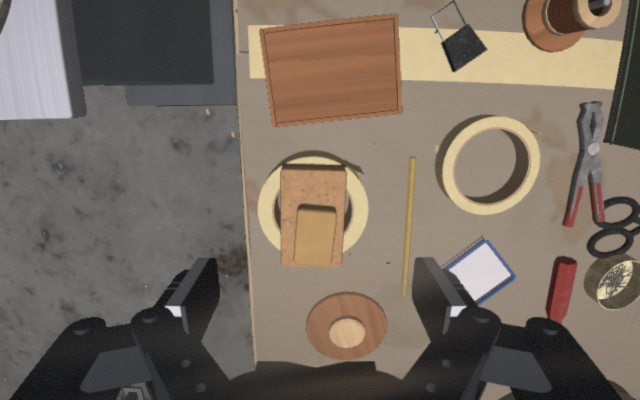

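View pics/t3z.png

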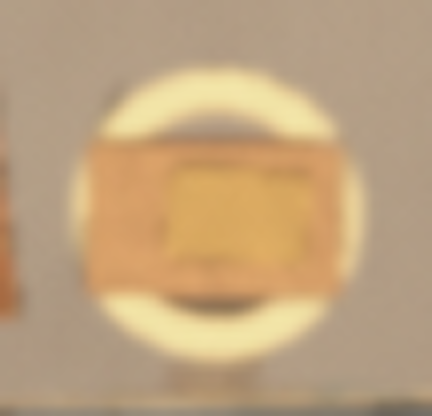

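Run:
```python
from h import *
v=dict(np.load("pics/wrist7.npz"));t=dict(np.load("pics/top3.npz"))
h=cv2.cvtColor(v["img"],cv2.COLOR_BGR2HSV)
print(h[235,316],h[185,310],h[207,318])
print(cv2.cvtColor(t["img"],cv2.COLOR_BGR2HSV)[[239,239],[309,295]])
for c in seg(v,(285,195,345,270),(16,110,110),(24,255,255),1): print("wax",rect(v,c,.082),len(c))
for c in seg(t,(295,228,325,250),(19,110,110),(26,255,255),1): print("wax t",rect(t,c,.082),len(c))
for z in(.082,):print(plane(v,[(294,266),(334,267),(336,209),(300,209)],z).round(4))
print(dep(v,[(310,240),(320,225),(315,255),(290,180)]).round(4))
for c in seg(v,(275,160,350,270),(9,85,60),(25,255,255),1): print("cork+wax",rect(v,c,.062))
print("cork corners",plane(v,[(281,168),(345,167)],.062).round(4),plane(v,[(281,265),(341,266)],.062).round(4))
```

```text
[ 17 114 188] [ 13 106 186] [ 17 112  73]
[[ 18 142 217]
 [ 15 133 213]]
wax [ 403.8 -254.7   51.4   33.6   85.1] 176
[[ 0.3862 -0.2818  0.082 ]
 [ 0.4214 -0.2826  0.082 ]
 [ 0.4218 -0.2283  0.082 ]
 [ 0.392  -0.2285  0.082 ]]
[[ 0.4003 -0.2557  0.0839]
 [ 0.4087 -0.242   0.0836]
 [ 0.4046 -0.2708  0.0821]
 [ 0.3826 -0.2087  0.0632]]
cork+wax [ 401.7 -243.8   99.    59.6   89.4]
cork corners [[ 0.375  -0.1984  0.062 ]
 [ 0.4299 -0.1972  0.062 ]] [[ 0.3726 -0.2921  0.062 ]
 [ 0.4294 -0.2928  0.062 ]]
```

>>> {"fn": "drive_tool", "kwargs": {
  "rows": [
    [[0,0.3,-0.3,0.18],[0,0.6,-0.44,0.18],[0,0.7,-0.44,0.18],[0,0.7,-0.44,0.18]]
  ]
}}

```text
time: 11.38
ee_pos: [0.4036, -0.2542, 0.1318]
ee_rot: [-1.568, 0.07, -0.068]
contact_force: [-0.2, 0.4, 0.5]
finger_gap: 0.0854
```

```bash
python3 look.py 8 wrist
python3 - <<'E'
from h import *
v=dict(np.load("pics/wrist8.npz"))
for c in seg(v,(250,150,400,330),(16,110,110),(24,255,255),1): print("wax",rect(v,c,.082),len(c),c.mean(0))
E
```

```text
11.425 [-0.731  0.183 -0.376  1.013  0.     0.927] [ 0.404  -0.2546  0.1326] yaw -5.0 gap 0.0855
wax [ 404.1 -255.1   51.2   33.3   85.2] 247 [316.26315789 220.40890688]
```

View pics/wrist8.png

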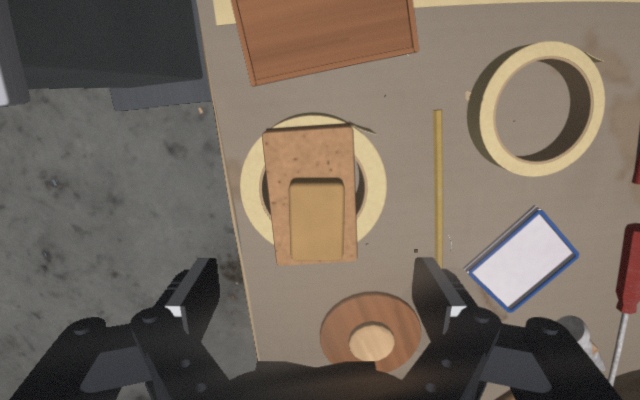

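>>> {"fn": "drive_tool", "kwargs": {
  "rows": [
    [[0,0.3,0,0],[0,0.55,0,0],[0,0.65,0,0],[0,0.65,0,0]]
  ]
}}

```text
time: 11.92
ee_pos: [0.4038, -0.2551, 0.0677]
ee_rot: [-1.57, 0.069, -0.069]
contact_force: [0.3, -0.3, -0.2]
finger_gap: 0.086
```

>>> {"fn": "drive_tool", "kwargs": {
  "rows": [
    [[0,0,0,0],[0,0,0,0],[0,0,0,0],[0,0,0,0],[0,0,0,0],[0,0,0,0],[0,0,0,0]]
  ],
  "claw": 1
}}

```text
time: 12.8
ee_pos: [0.4042, -0.2559, 0.0682]
ee_rot: [-1.571, 0.068, -0.071]
contact_force: [-0.4, 0.4, 6.1]
finger_gap: 0.0324
```

>>> {"fn": "drive_tool", "kwargs": {
  "rows": [
    [[0,-0.1,0,0],[0,-0.35,0,0],[0,-0.6,0,0],[0,-0.6,0,0]]
  ]
}}

```text
time: 13.3
ee_pos: [0.4047, -0.2564, 0.1293]
ee_rot: [-1.572, 0.067, -0.072]
contact_force: [0.1, -0.9, -1.4]
finger_gap: 0.0327
```

```bash
python3 look.py 9 wrist,scene;python3 - <<'E'
from h import *
s=dict(np.load("pics/scene9.npz"));c=project(s,[(.404,-.255,.1)])[0].astype(int)
x,y=c;cv2.imwrite("pics/s9z.png",cv2.resize(s["img"][y-50:y+50,x-60:x+60],None,fx=5,fy=5,interpolation=cv2.INTER_CUBIC))
E
```

```text
13.4 [-0.732  0.187 -0.385  0.999  0.     0.927] [ 0.4035 -0.2553  0.1271] yaw -5.07 gap 0.0325
```

View pics/s9z.png

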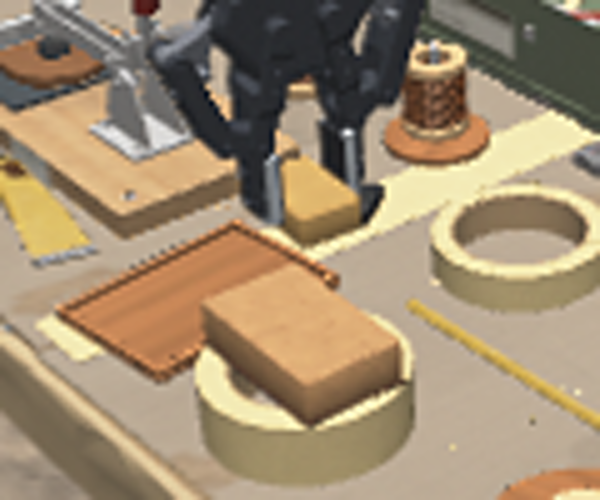

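View pics/wrist9.png

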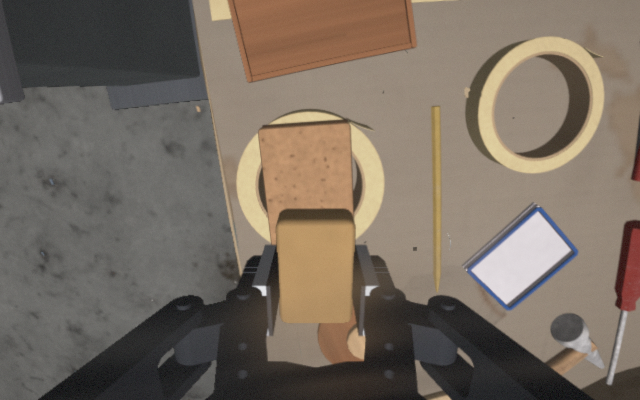

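>>> {"fn": "drive_tool", "kwargs": {
  "rows": [
    [[0.2,-0.1,-0.08,-0.2],[0.5,-0.1,-0.18,-0.4],[0.8,-0.1,-0.3,-0.65],[0.95,-0.1,-0.35,-0.8],[0.95,-0.1,-0.35,-0.8]]
  ]
}}

```text
time: 14.02
ee_pos: [0.4951, -0.2984, 0.1355]
ee_rot: [-1.553, -0.258, 0.26]
contact_force: [0.0, 0.7, -0.6]
finger_gap: 0.0329
```

Run:
```python
from station import robot
from h import *
s=robot.sense(); print(s["ee_pos"],plan(s["ee_pos"],s["ee_rot"],[.5857,-.3417,.1]))
```

```text
[ 0.49510334 -0.29839546  0.1355226 ] [ 0.717  0.353 -0.704]
```

>>> {"fn": "drive_tool", "kwargs": {
  "rows": [
    [[0.2,0,-0.2,-0.2],[0.5,0.1,-0.5,-0.4],[0.72,0.3,-0.7,-0.65],[0.72,0.5,-0.7,-0.8],[0.72,0.5,-0.7,-0.8]]
  ]
}}

```text
time: 14.65
ee_pos: [0.5835, -0.3398, 0.0842]
ee_rot: [-1.485, -0.581, 0.587]
contact_force: [-0.3, 0.9, -0.3]
finger_gap: 0.0322
```

```bash
python3 look.py 10 wrist
python3 - <<'E'
from h import *
v=dict(np.load("pics/wrist10.npz"))
for c in seg(v,(0,0,640,330),(95,90,60),(125,255,255),2):print("dish",rect(v,c,.011))
for c in seg(v,(250,180,400,330),(16,110,110),(24,255,255),1): print("wax",rect(v,c,.087+.014),len(c),c.mean(0))
E
```

```text
14.7 [-0.646  0.581  0.1    1.094  0.     0.178] [ 0.5843 -0.3403  0.0859] yaw 42.79 gap 0.0326
dish [ 585.6 -340.3   84.1   66.2   42.8]
wax [ 577.2 -332.6   31.7   36.2   44.5] 330 [313.30606061 256.88787879]
```

View pics/wrist10.png

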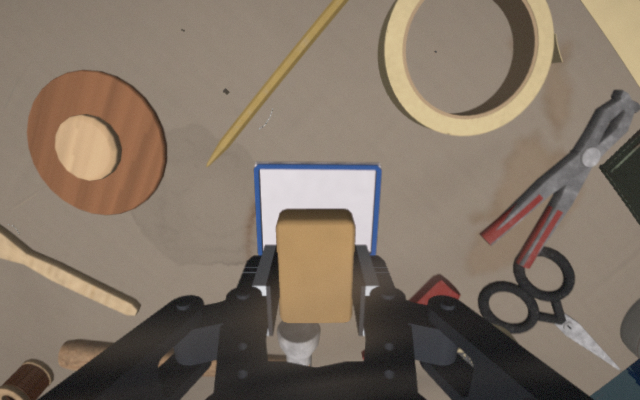

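>>> {"fn": "drive_tool", "kwargs": {
  "rows": [
    [[0.01,0.15,-0.01,0],[0.01,0.35,-0.01,0],[0.01,0.55,-0.01,0],[0.01,0.7,-0.01,0],[0.01,0.76,-0.01,0],[0.01,0.76,-0.01,0]]
  ]
}}

```text
time: 15.45
ee_pos: [0.5872, -0.3414, 0.0112]
ee_rot: [-1.49, -0.586, 0.586]
contact_force: [-0.1, 0.0, -0.3]
finger_gap: 0.0324
```

>>> {"fn": "drive_tool", "kwargs": {
  "rows": [
    [[0,0,0,0],[0,0,0,0],[0,0,0,0]]
  ],
  "claw": 0.5
}}

```text
time: 15.82
ee_pos: [0.5877, -0.3417, 0.0119]
ee_rot: [-1.491, -0.587, 0.586]
contact_force: [-0.1, 0.0, 0.3]
finger_gap: 0.0429
```

>>> {"fn": "drive_tool", "kwargs": {
  "rows": [
    [[0,-0.3,0,0],[0,-0.6,0,0],[0,-1,0,0],[0,-1,0,0]]
  ]
}}

```text
time: 16.32
ee_pos: [0.5897, -0.3432, 0.1159]
ee_rot: [-1.497, -0.59, 0.583]
contact_force: [0.3, -0.3, -0.9]
finger_gap: 0.0429
```

```bash
python3 look.py 11 wrist,scene,top
```

```text
16.475 [-0.645  0.568  0.141  1.145  0.     0.177] [ 0.587  -0.3412  0.1106] yaw 42.94 gap 0.0426
```

View pics/wrist11.png

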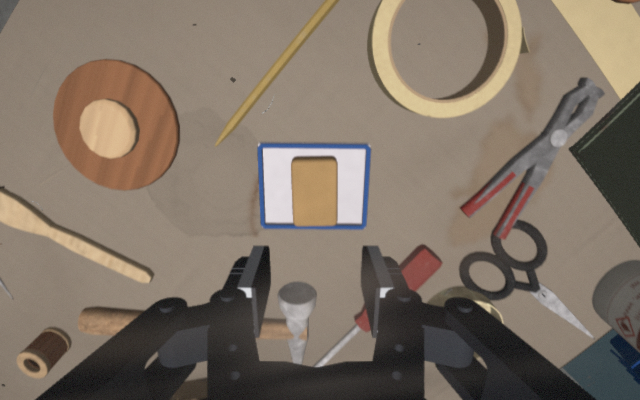

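Run:
```python
from h import *
v=dict(np.load("pics/wrist11.npz"));
for c in seg(v,(240,130,390,240),(95,90,60),(125,255,255),2):print("dish",rect(v,c,.011))
for c in seg(v,(270,140,360,235),(16,90,90),(24,255,255),1): print("wax",rect(v,c,.023),len(c),c.mean(0))
print(dep(v,[(314,185),(305,170),(330,215)]))
s=dict(np.load("pics/scene11.npz"));c=project(s,[(.58,-.34,.02)])[0].astype(int)
x,y=c;cv2.imwrite("pics/s11z.png",cv2.resize(s["img"][y-50:y+50,x-60:x+60],None,fx=5,fy=5,interpolation=cv2.INTER_CUBIC))
```

```text
dish [ 585.6 -340.4   83.4   67.3   42.4]
wax [ 585.9 -339.9   31.9   50.6   42.9] 208 [314.21634615 191.        ]
[[ 0.58191271 -0.33564866  0.02462534]
 [ 0.56977362 -0.33201508  0.02386332]
 [ 0.60652663 -0.34466408  0.0242258 ]]
```

View pics/s11z.png

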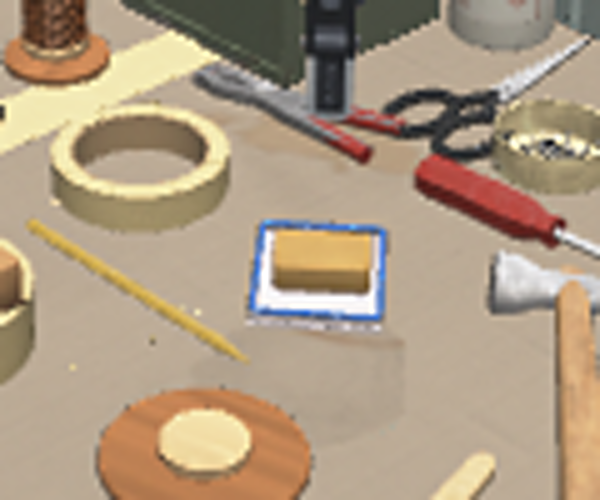

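>>> {"fn": "drive_tool", "kwargs": {
  "rows": [
    [[-0.1,-0.3,0.2,0.2],[-0.2,-0.5,0.6,0.5],[-0.35,-0.5,1,0.7],[-0.35,-0.5,1,0.7]]
  ],
  "claw": 0
}}

```text
time: 16.98
ee_pos: [0.4899, -0.2894, 0.1596]
ee_rot: [-1.545, -0.297, 0.303]
contact_force: [1.3, -0.2, 0.5]
finger_gap: 0.0854
```

Run:
```python
from station import robot
from h import *
s=robot.sense(); print(s["ee_pos"],s["ee_rot"],plan(s["ee_pos"],s["ee_rot"],[.4015,-.235,.16]))
```

```text
[ 0.48991033 -0.28939543  0.15960483] [-1.54532126 -0.29667475  0.30273345] [-0.617  0.002  0.834]
```

>>> {"fn": "drive_tool", "kwargs": {
  "rows": [
    [[-0.2,0,0.3,0.25],[-0.4,0,0.6,0.5],[-0.62,0,0.83,0.74],[-0.62,0,0.83,0.74]]
  ]
}}

```text
time: 17.48
ee_pos: [0.4036, -0.2372, 0.1604]
ee_rot: [-1.569, 0.005, -0.002]
contact_force: [0.3, -0.9, 0.1]
finger_gap: 0.0851
```

```bash
python3 look.py 12 wrist
python3 - <<'E'
from h import *
v=dict(np.load("pics/wrist12.npz"));
for c in seg(v,(230,110,400,330),(9,85,60),(16,180,255),1): print("cork",rect(v,c,.062),len(c),c.mean(0))
for c in seg(v,(230,80,400,330),(20,50,120),(30,130,255),2): print("roll",circ(v,c,.036),len(c),c.mean(0))
E
```

```text
17.525 [-0.703  0.147 -0.345  1.079  0.     0.871] [ 0.405  -0.2382  0.1607] yaw -0.2 gap 0.0854
cork [ 402.1 -245.2   96.6   59.9   89.8] 376 [313.91489362 203.18882979]
roll [ 442.7 -246.4   25.4   79. ] 206 [363.82524272 195.60194175]
roll [ 361.7 -246.1   23.4   77.1] 194 [264.61340206 196.50515464]
```

View pics/wrist12.png

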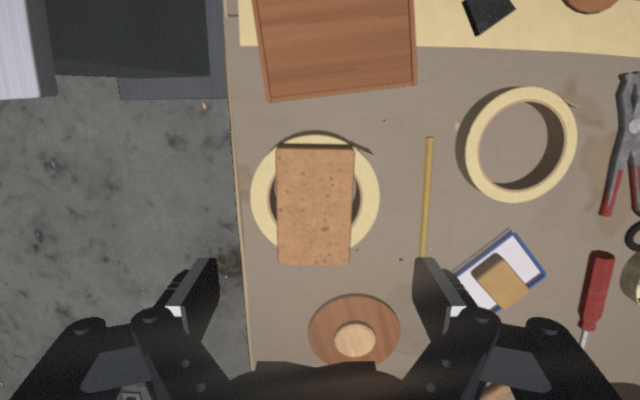

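>>> {"fn": "drive_tool", "kwargs": {
  "rows": [
    [[-0.02,0.3,-0.07,0],[-0.02,0.6,-0.07,0],[-0.02,0.7,-0.07,0],[-0.02,0.7,-0.07,0]]
  ]
}}

```text
time: 18.02
ee_pos: [0.4034, -0.2454, 0.0907]
ee_rot: [-1.57, 0.004, -0.002]
contact_force: [0.2, 0.4, 1.2]
finger_gap: 0.0856
```

>>> {"fn": "drive_tool", "kwargs": {
  "rows": [
    [[0,0.25,0,0],[0,0.45,0,0],[0,0.51,0,0],[0,0.51,0,0]]
  ]
}}

```text
time: 18.52
ee_pos: [0.4036, -0.2457, 0.0409]
ee_rot: [-1.571, 0.003, -0.004]
contact_force: [0.2, 0.6, 0.4]
finger_gap: 0.0853
```

>>> {"fn": "drive_tool", "kwargs": {
  "rows": [
    [[0,0,0,0],[0,0,0,0],[0,0,0,0],[0,0,0,0],[0,0,0,0],[0,0,0,0]]
  ],
  "claw": 1
}}

```text
time: 19.27
ee_pos: [0.4039, -0.2459, 0.0416]
ee_rot: [-1.572, 0.002, -0.005]
contact_force: [-0.2, 0.6, 5.5]
finger_gap: 0.0572
```

>>> {"fn": "drive_tool", "kwargs": {
  "rows": [
    [[0,-0.1,0,0],[0,-0.35,0,0],[0,-0.7,0,0],[0,-0.8,0,0],[0,-0.8,0,0]]
  ]
}}

```text
time: 19.9
ee_pos: [0.4035, -0.2456, 0.1208]
ee_rot: [-1.572, 0.003, -0.005]
contact_force: [-0.6, 0.1, -1.1]
finger_gap: 0.057
```

```bash
python3 look.py 13 wrist,scene;python3 - <<'E'
from h import *
s=dict(np.load("pics/scene13.npz"));c=project(s,[(.404,-.245,.08)])[0].astype(int)
x,y=c;cv2.imwrite("pics/s13z.png",cv2.resize(s["img"][y-50:y+50,x-60:x+60],None,fx=5,fy=5,interpolation=cv2.INTER_CUBIC))
E
```

```text
20.0 [-0.717  0.183 -0.411  0.979  0.     0.858] [ 0.4025 -0.2448  0.1194] yaw -0.27 gap 0.057
```

View pics/s13z.png

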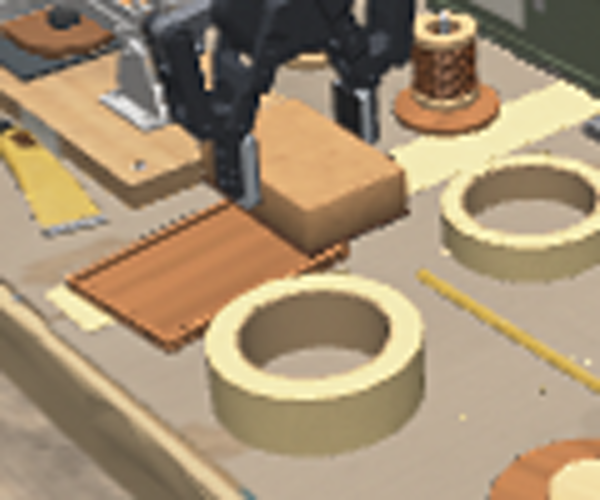

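View pics/wrist13.png

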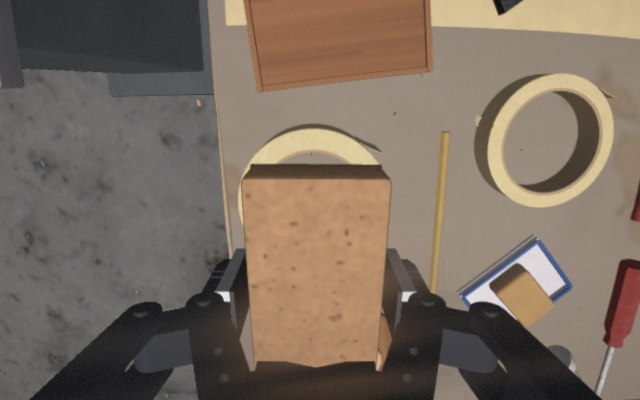

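>>> {"fn": "drive_tool", "kwargs": {
  "rows": [
    [[0.05,-0.1,0.1,-0.25],[0.1,-0.2,0.2,-0.5],[0.16,-0.2,0.4,-0.75],[0.16,-0.2,0.5,-1],[0.16,-0.2,0.5,-1]]
  ]
}}

```text
time: 20.62
ee_pos: [0.4185, -0.1943, 0.139]
ee_rot: [-1.53, -0.405, 0.408]
contact_force: [0.0, -0.1, -0.7]
finger_gap: 0.0571
```

>>> {"fn": "drive_tool", "kwargs": {
  "rows": [
    [[0,0,0,-0.25],[0,0,0,-0.5],[0,0,0,-0.75],[0,0,0,-1],[0,0,0,-1]]
  ]
}}

```text
time: 21.25
ee_pos: [0.4189, -0.1956, 0.1396]
ee_rot: [-1.414, -0.808, 0.809]
contact_force: [-0.2, -0.1, -1.0]
finger_gap: 0.0574
```

>>> {"fn": "drive_tool", "kwargs": {
  "rows": [
    [[0,0,0,-0.25],[0,0,0,-0.5],[0,0,0,-0.75],[0,0,0,-1],[0,0,0,-1]]
  ]
}}

```text
time: 21.88
ee_pos: [0.4191, -0.1955, 0.1399]
ee_rot: [-1.213, -1.202, 1.202]
contact_force: [-0.8, -0.3, -1.1]
finger_gap: 0.057
```

```bash
python3 look.py 14 wrist;  python3 - <<'E'
from station import robot
from h import *
s=robot.sense(); print(s["ee_pos"],s["ee_rot"],plan(s["ee_pos"],s["ee_rot"],[.420,-.117,.1]))
E
```

```text
21.925 [-0.61   0.149 -0.397  1.025  0.    -0.6  ] [ 0.4191 -0.1955  0.14  ] yaw 89.44 gap 0.0573
[ 0.41913331 -0.19547191  0.13995659] [-1.21327753 -1.20182862  1.20188714] [ 0.785  0.4   -0.001]
```

View pics/wrist14.png

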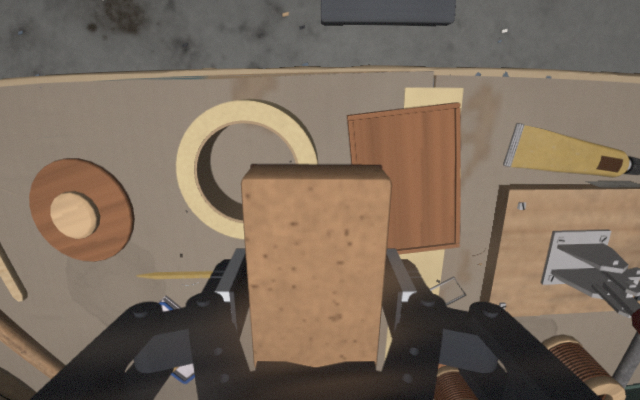

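>>> {"fn": "drive_tool", "kwargs": {
  "rows": [
    [[0.2,0,0,-0.1],[0.5,0,0,-0.23],[0.78,0.2,0,-0.23],[0.78,0.4,0,-0.23],[0.78,0.4,0,-0.23]]
  ]
}}

```text
time: 22.55
ee_pos: [0.4182, -0.1156, 0.0992]
ee_rot: [-1.148, -1.293, 1.294]
contact_force: [-0.2, 1.1, -0.1]
finger_gap: 0.0574
```

```bash
python3 look.py 15 wrist,scene;  python3 - <<'E'
from station import robot
from h import *
v=dict(np.load("pics/wrist15.npz"))
s=robot.sense(); print(s["ee_pos"],s["ee_rot"],plan(s["ee_pos"],s["ee_rot"],[.420,-.117,.007]))
E
```

```text
22.65 [-0.457  0.135 -0.521  0.915  0.    -0.572] [ 0.4197 -0.1169  0.1007] yaw 96.63 gap 0.0573
[ 0.41968938 -0.11694098  0.1006634 ] [-1.1521162  -1.29406111  1.29380087] [-0.001  0.937 -0.003]
```

View pics/wrist15.png

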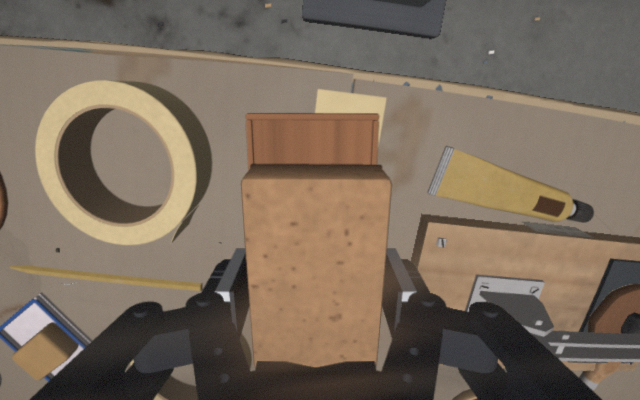

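View pics/scene15.png

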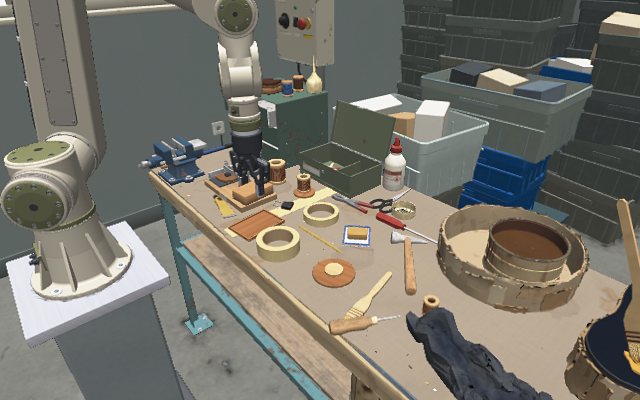

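>>> {"fn": "drive_tool", "kwargs": {
  "rows": [
    [[0,0.2,0,0],[0,0.45,0,0],[0,0.65,0,0],[0,0.8,0,0],[0,0.91,0,0],[0,0.91,0,0]]
  ]
}}

```text
time: 23.4
ee_pos: [0.4202, -0.1177, 0.0095]
ee_rot: [-1.153, -1.294, 1.293]
contact_force: [1.3, 0.3, -0.3]
finger_gap: 0.0571
```

>>> {"fn": "drive_tool", "kwargs": {
  "rows": [
    [[0,0,0,0],[0,0,0,0],[0,0,0,0],[0,0,0,0]]
  ],
  "claw": 0.1
}}

```text
time: 23.9
ee_pos: [0.4198, -0.1174, 0.0094]
ee_rot: [-1.152, -1.294, 1.294]
contact_force: [-0.2, 0.6, 0.4]
finger_gap: 0.077
```

>>> {"fn": "drive_tool", "kwargs": {
  "rows": [
    [[0,-0.3,0,0],[0,-0.6,0,0],[0,-1,0,0],[0,-1,0,0]]
  ]
}}

```text
time: 24.4
ee_pos: [0.4219, -0.1184, 0.1121]
ee_rot: [-1.158, -1.297, 1.294]
contact_force: [0.1, -1.3, -0.4]
finger_gap: 0.0769
```

```bash
python3 look.py 16 wrist,scene
python3 - <<'E'
from h import *
v=dict(np.load("pics/wrist16.npz"))
for c in seg(v,(200,60,440,330),(9,85,60),(16,120,255),1): print("cork",rect(v,c,.030),len(c),c.mean(0))
E
```

```text
24.5 [-0.457  0.126 -0.507  0.937  0.    -0.573] [ 0.4198 -0.1174  0.1094] yaw 96.63 gap 0.0771
cork [ 412.9 -117.6  116.9   83.2    6.5] 550 [317.61818182 182.87818182]
```

View pics/wrist16.png

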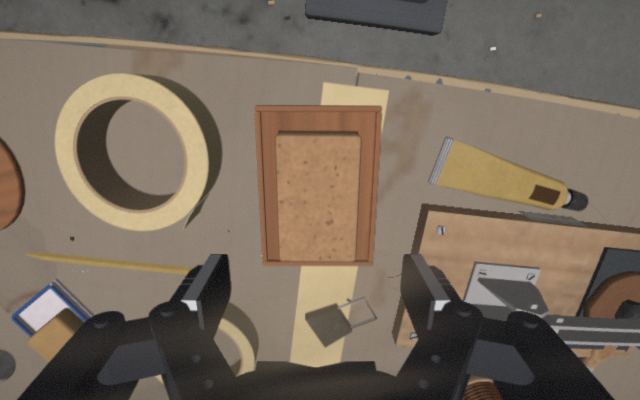

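Run:
```python
from h import *
v=dict(np.load("pics/wrist16.npz"));w=dict(np.load("pics/wrist15.npz"));x=dict(np.load("pics/wrist13.npz"))
print("cork",plane(v,[(276,134),(361,134),(357,263),(279,261)],.030).round(4).tolist(),dep(v,[(318,200),(290,150),(345,250)]).round(4).tolist())
print("cork c",plane(v,[(276,134),(361,134),(357,263),(279,261)],.030).mean(0))
for d,roi in((v,(45,65,215,240)),(w,(25,70,205,255))):
    for c in seg(d,roi,(18,50,120),(30,130,255),2): print("roll",circ(d,c,.036),len(c),cv2.fitEllipse(c.astype(np.float32))[0])
i=[seg(d,roi,(18,50,120),(30,130,255),2) for d,roi in((v,(45,65,215,240)),(w,(25,70,205,255)))]
print(tri(v,[cv2.fitEllipse(i[0][0].astype(np.float32))[0]],w,[cv2.fitEllipse(i[1][0].astype(np.float32))[0]]))
print(dep(v,[(198,140),(70,150),(130,90)]))
```

```text
cork [[0.3767, -0.1498, 0.03], [0.3702, -0.0938, 0.03], [0.4656, -0.0817, 0.03], [0.4708, -0.1401, 0.03]] [[0.419, -0.1168, 0.0312], [0.386, -0.1395, 0.032], [0.4556, -0.0923, 0.0306]]
cork c [ 0.42083579 -0.11635783  0.03      ]
roll [ 402.2 -246.6  107.9  109.6] 478 (131.33615112304688, 152.39395141601562)
roll [ 401.9 -247.    79.6   80. ] 329 (130.03431701660156, 154.23440551757812)
roll [ 402.9 -247.5  108.4  109.9] 500 (115.45891571044922, 162.90313720703125)
roll [ 402.6 -247.9   79.9   80.3] 345 (113.9374008178711, 164.97470092773438)
[ 0.39507922 -0.23765639  0.05010369]
[[ 0.38535745 -0.19978833  0.03622896]
 [ 0.40140753 -0.28919406  0.0362308 ]
 [ 0.35793231 -0.24495642  0.03560525]]
```

Run:
```python
from station import robot
from h import *
s=robot.sense(); print(s["ee_pos"],plan(s["ee_pos"],s["ee_rot"],[.397,-.2013,.06]))
```

```text
[ 0.41982214 -0.1174066   0.1093579 ] [-0.807  0.494  0.324]
```

>>> {"fn": "drive_tool", "kwargs": {
  "rows": [
    [[-0.3,0,0.1,0],[-0.6,0,0.2,0],[-0.81,0,0.32,0],[-0.81,0.3,0.32,0],[-0.81,0.5,0.32,0],[-0.81,0.5,0.32,0]]
  ],
  "claw": 0.5
}}

```text
time: 25.25
ee_pos: [0.3949, -0.1999, 0.0567]
ee_rot: [-1.146, -1.292, 1.293]
contact_force: [0.6, 0.5, 0.8]
finger_gap: 0.0428
```

```bash
python3 look.py 17 wrist,scene
python3 - <<'E'
from h import *
from station import robot
v=dict(np.load("pics/wrist17.npz"))
for c in seg(v,(150,100,400,330),(18,50,120),(30,130,255),2): print("roll",circ(v,c,.036),len(c))
s=robot.sense(); print(s["ee_pos"],plan(s["ee_pos"],s["ee_rot"],[.397,-.2013,.015]))
E
```

```text
25.35 [-0.65   0.2   -0.56   0.813  0.    -0.766] [ 0.3967 -0.2011  0.0588] yaw 96.64 gap 0.0429
roll [ 402.8 -244.    94.   104.4] 891
[ 0.39672629 -0.2010564   0.05877454] [-0.003  0.438 -0.003]
```

View pics/wrist17.png

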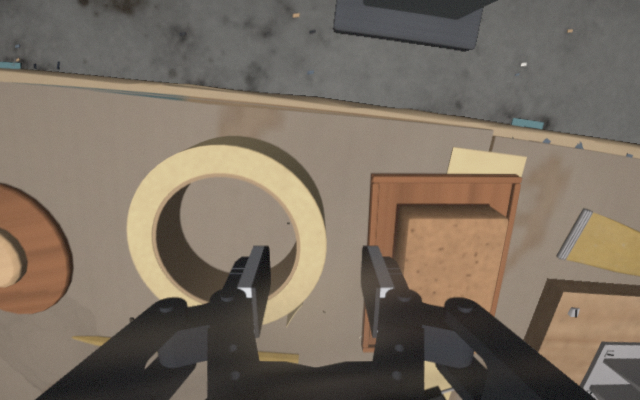

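>>> {"fn": "drive_tool", "kwargs": {
  "rows": [
    [[0,0,0,0],[0,0.1,0,0],[0,0.25,0,0],[0,0.4,0,0],[0,0.44,0,0],[0,0.44,0,0]]
  ],
  "claw": 0.6
}}

```text
time: 26.1
ee_pos: [0.3972, -0.2014, 0.0152]
ee_rot: [-1.152, -1.294, 1.294]
contact_force: [-0.5, -0.2, 0.4]
finger_gap: 0.0341
```

>>> {"fn": "drive_tool", "kwargs": {
  "rows": [
    [[0,0,0,0],[0,0,0,0],[0,0,0,0],[0,0,0,0],[0,0,0,0]]
  ],
  "claw": 1
}}

```text
time: 26.72
ee_pos: [0.3977, -0.2018, 0.0159]
ee_rot: [-1.154, -1.294, 1.294]
contact_force: [-1.5, 0.4, 6.5]
finger_gap: 0.0158
```

>>> {"fn": "drive_tool", "kwargs": {
  "rows": [
    [[0,-0.1,0,0],[0,-0.3,0,0],[0,-0.5,0,0],[0,-0.5,0,0]]
  ]
}}

```text
time: 27.22
ee_pos: [0.3984, -0.2023, 0.0668]
ee_rot: [-1.156, -1.295, 1.294]
contact_force: [0.5, -0.4, -0.6]
finger_gap: 0.0161
```

```bash
python3 look.py 18 wrist,scene;python3 - <<'E'
from h import *
from station import robot
s=dict(np.load("pics/scene18.npz"));c=project(s,[(.404,-.245,.06)])[0].astype(int)
x,y=c;cv2.imwrite("pics/s18z.png",cv2.resize(s["img"][y-50:y+50,x-60:x+60],None,fx=5,fy=5,interpolation=cv2.INTER_CUBIC))
E
```

```text
27.325 [-0.65   0.192 -0.552  0.827  0.    -0.766] [ 0.3972 -0.2014  0.0651] yaw 96.64 gap 0.0158
```

View pics/s18z.png

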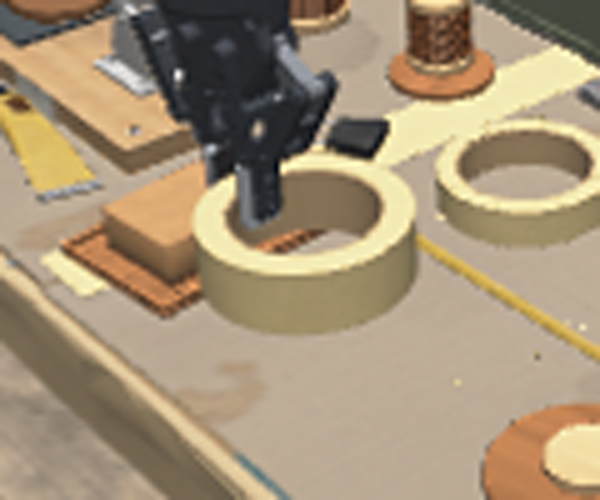

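View pics/wrist18.png

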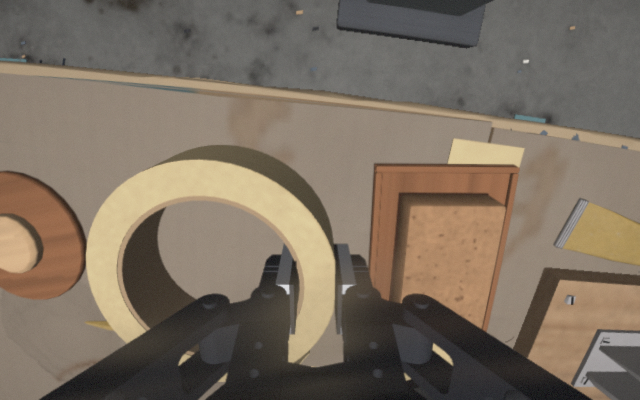

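Run:
```python
from h import *
from station import robot
s=robot.sense(); print(plan(s["ee_pos"],s["ee_rot"],[.438,-.3634,.065]))
```

```text
[-1.656  0.002 -0.218]
```

>>> {"fn": "drive_tool", "kwargs": {
  "rows": [
    [[-0.1,0,0,0],[-0.3,0,-0.05,0],[-0.55,0,-0.1,0],[-0.75,0,-0.1,0],[-0.85,0,-0.1,0],[-0.85,0,-0.1,0]]
  ]
}}

```text
time: 28.08
ee_pos: [0.4168, -0.2854, 0.0649]
ee_rot: [-1.152, -1.293, 1.293]
contact_force: [-0.3, -0.1, -0.7]
finger_gap: 0.016
```

>>> {"fn": "drive_tool", "kwargs": {
  "rows": [
    [[-0.1,0,0,0],[-0.3,0,-0.05,0],[-0.5,0,-0.12,0],[-0.7,0,-0.12,0],[-0.8,0,-0.12,0],[-0.8,0,-0.12,0]]
  ]
}}

```text
time: 28.82
ee_pos: [0.4379, -0.3633, 0.0651]
ee_rot: [-1.152, -1.293, 1.293]
contact_force: [0.3, 0.2, -0.9]
finger_gap: 0.0159
```

```bash
python3 look.py 19 wrist,scene,top;python3 - <<'E'
from h import *
from station import robot
s=robot.sense(); print(s["ee_pos"],plan(s["ee_pos"],s["ee_rot"],[.438,-.3634,.065]))
s=dict(np.load("pics/scene19.npz"));c=project(s,[(.443,-.41,.04)])[0].astype(int)
x,y=c;cv2.imwrite("pics/s19z.png",cv2.resize(s["img"][y-50:y+50,x-60:x+60],None,fx=5,fy=5,interpolation=cv2.INTER_CUBIC))
E
```

```text
28.975 [-0.833  0.404 -0.248  0.92   0.    -0.949] [ 0.4377 -0.3621  0.0651] yaw 96.65 gap 0.0159
[ 0.43771454 -0.3620769   0.06509008] [-0.013  0.001 -0.001]
```

View pics/s19z.png

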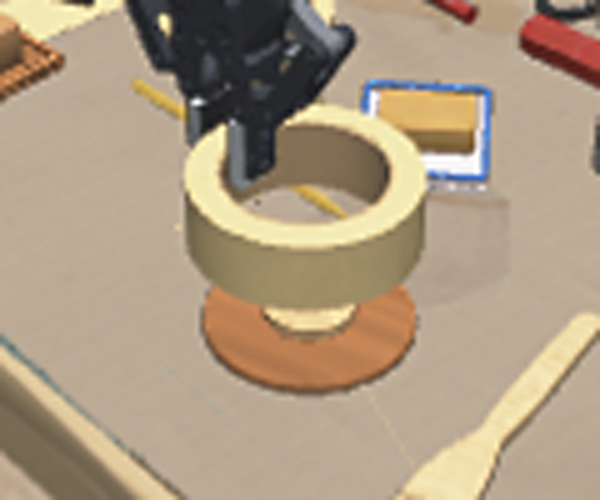

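View pics/wrist19.png

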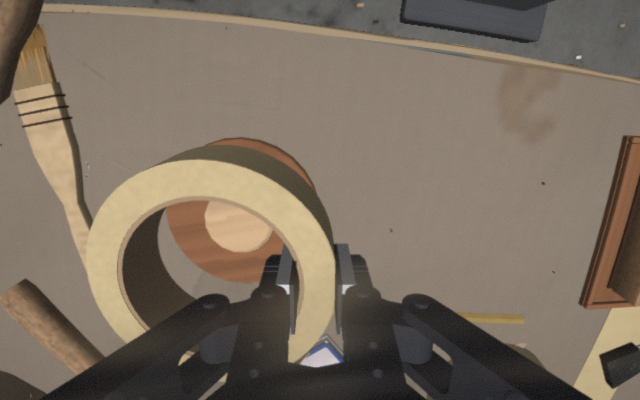

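Run:
```python
from h import *
s=dict(np.load("pics/scene19.npz"));v=dict(np.load("pics/wrist19.npz"))
# visible arc outer top edge of the roll in wrist view
h=cv2.cvtColor(v["img"],cv2.COLOR_BGR2HSV)
cs=seg(v,(80,150,340,362),(18,50,140),(30,130,255),1)[0]
P=plane(v,cs,.0855)[:,:2]
c0=np.array([.443,-.408]); 
from scipy.optimize import least_squares
for rad,lo,hi in((.054,.048,.060),(.039,.034,.044)):
    c=c0.copy()
    for _ in range(5):
        r=np.hypot(*(P-c).T); Q=P[(r>lo)&(r<hi)]
        c=least_squares(lambda q:np.hypot(*(Q-q).T)-rad,c,loss="soft_l1",f_scale=.001).x
    print("roll held",rad,c.round(4),len(Q))
for c in seg(v,(195,185,285,260),(13,50,120),(24,95,255),1): 
    P=plane(v,c,.018)[:,:2]; print("peg",circ(v,c,.018),len(c))
print("peg left/bottom pts",plane(v,[(205,222),(239,251),(271,240)],.018).round(4).tolist())
```

```text
roll held 0.054 [ 0.444  -0.4076] 539
roll held 0.039 [ 0.4433 -0.4075] 375
peg [ 438.  -407.1   46.4   56.5] 290
peg left/bottom pts [[0.4454, -0.43, 0.018], [0.4626, -0.4083, 0.018], [0.4526, -0.3889, 0.018]]
```

>>> {"fn": "drive_tool", "kwargs": {
  "rows": [
    [[-0.01,0.1,0,0],[-0.01,0.2,0,0],[-0.01,0.3,0,0],[-0.01,0.37,0,0],[-0.01,0.41,0,0],[-0.01,0.41,0,0]]
  ]
}}

```text
time: 29.72
ee_pos: [0.4383, -0.3639, 0.0243]
ee_rot: [-1.152, -1.294, 1.294]
contact_force: [0.9, -1.2, -0.9]
finger_gap: 0.0159
```

```bash
python3 look.py 20 scene;python3 - <<'E'
from h import *
s=dict(np.load("pics/scene20.npz"));c=project(s,[(.443,-.41,.04)])[0].astype(int)
x,y=c;cv2.imwrite("pics/s20z.png",cv2.resize(s["img"][y-50:y+50,x-60:x+60],None,fx=5,fy=5,interpolation=cv2.INTER_CUBIC))
E
```

```text
29.775 [-0.834  0.448 -0.294  0.829  0.    -0.95 ] [ 0.4384 -0.364   0.0243] yaw 96.64 gap 0.016
```

View pics/s20z.png

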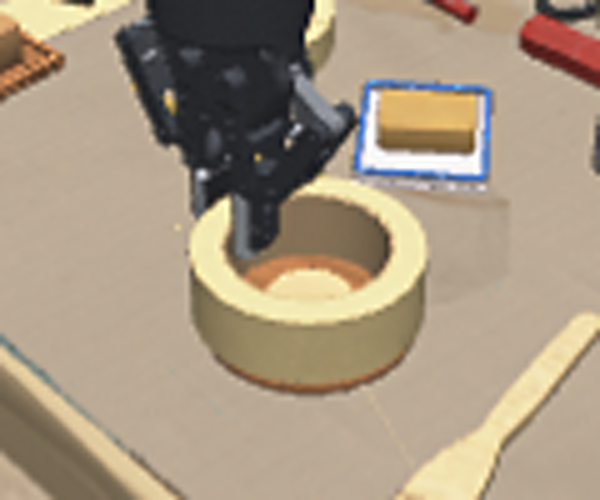

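>>> {"fn": "drive_tool", "kwargs": {
  "rows": [
    [[0,0,0,0],[0,0,0,0],[0,0,0,0]]
  ],
  "claw": 0.6
}}

```text
time: 30.15
ee_pos: [0.4383, -0.364, 0.0244]
ee_rot: [-1.152, -1.294, 1.294]
contact_force: [-0.1, -1.0, -0.4]
finger_gap: 0.0341
```

>>> {"fn": "drive_tool", "kwargs": {
  "rows": [
    [[0,-0.3,0,0],[0,-0.6,0,0],[0,-1,0,0],[0,-1,0,0]]
  ]
}}

```text
time: 30.65
ee_pos: [0.4401, -0.3658, 0.1279]
ee_rot: [-1.159, -1.295, 1.296]
contact_force: [-0.7, -0.3, 0.0]
finger_gap: 0.0346
```

```bash
python3 look.py 21 wrist,scene
python3 - <<'E'
from h import *
v=dict(np.load("pics/wrist21.npz"))
for c in seg(v,(0,0,640,362),(18,50,120),(30,130,255),3): print("roll",circ(v,c,.044),len(c),c.mean(0))
E
```

```text
30.75 [-0.834  0.355 -0.162  1.053  0.    -0.95 ] [ 0.4384 -0.364   0.1245] yaw 96.63 gap 0.0343
roll [ 446.7 -402.7   96.4  120.9] 837 [266.11230585 205.03345281]
roll [ 514.1 -142.3   46.7  114.3] 306 [567.80065359 309.83006536]
roll [ 483.7 -262.6    7.1  136.1] 214 [438.54672897 270.03738318]
```

View pics/wrist21.png

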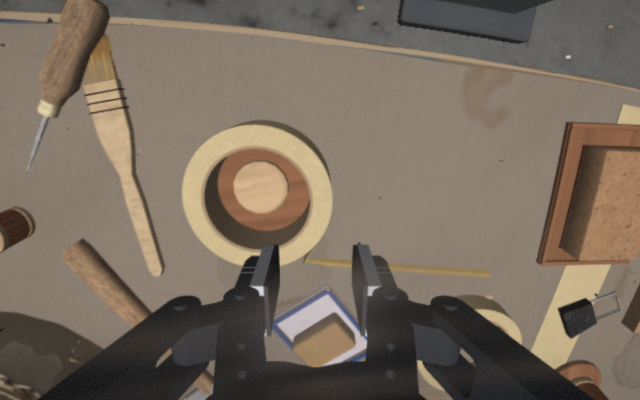

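>>> {"fn": "drive_tool", "kwargs": {
  "rows": [
    [[0.2,0,-0.2,0],[0.55,0,-0.45,0],[0.93,0,-0.8,0],[0.93,0,-0.8,0]]
  ]
}}

```text
time: 31.25
ee_pos: [0.5075, -0.2588, 0.1226]
ee_rot: [-1.146, -1.297, 1.297]
contact_force: [-0.2, -0.4, -0.8]
finger_gap: 0.0342
```

>>> {"fn": "drive_tool", "kwargs": {
  "rows": [
    [[0.2,0,-0.2,0],[0.55,0,-0.45,0],[0.93,0,-0.8,0],[0.93,0,-0.8,0]]
  ],
  "claw": 0.6
}}

```text
time: 31.75
ee_pos: [0.5762, -0.1585, 0.1229]
ee_rot: [-1.148, -1.296, 1.297]
contact_force: [-0.4, -1.2, -0.3]
finger_gap: 0.0342
```

```bash
python3 look.py 22 wrist,scene,top
python3 - <<'E'
from h import *
from station import robot
v=dict(np.load("pics/wrist22.npz"))
for c in seg(v,(0,0,640,362),(18,50,120),(30,130,255),5): print("roll",circ(v,c,.024),circ(v,c,.044),len(c),c.mean(0))
s=robot.sense(); print(s["ee_pos"],plan(s["ee_pos"],s["ee_rot"],[.5749,-.161,.055]))
E
```

```text
31.9 [-0.408  0.407 -0.087  1.079 -0.    -0.523] [ 0.5747 -0.1612  0.1233] yaw 96.6 gap 0.0342
roll [ 578.7 -204.7   99.8  101.4] [ 572.1 -201.7   91.6   93.1] 402 [255.61691542 192.76865672]
roll [ 571.8 -107.9   46.6  234.6] [ 565.8 -112.8   42.8  215.3] 717 [377.79916318 197.24267782]
roll [ 579.  -204.9   79.8   80. ] [ 572.5 -201.8   73.2   73.4] 296 [252.62162162 191.35810811]
roll [ 505.7 -266.3    7.5  226. ] [ 505.2 -258.1    6.9  207.4] 445 [164.71235955  82.61573034]
roll [ 468.4 -387.6   15.9   32.6] [ 470.9 -369.5   14.6   29.9] 103 [ 8.66019417 15.9223301 ]
[ 0.57471534 -0.16122001  0.12328357] [ 0.002  0.683 -0.003]
```

View pics/wrist22.png

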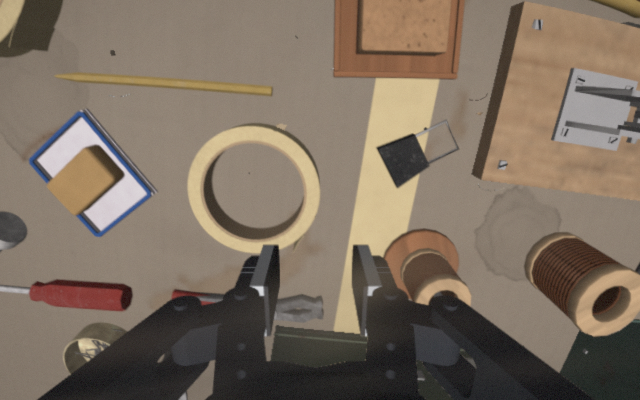

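View pics/scene22.png

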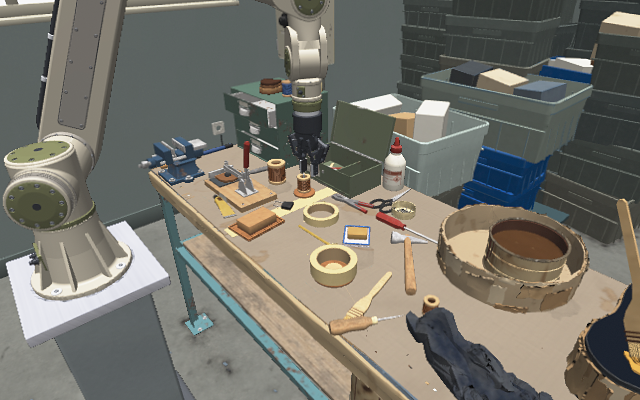

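>>> {"fn": "drive_tool", "kwargs": {
  "rows": [
    [[0.01,0.3,0.01,0],[0.01,0.6,0.01,0],[0.01,0.7,0.01,0],[0.01,0.7,0.01,0]]
  ]
}}

```text
time: 32.4
ee_pos: [0.5737, -0.1605, 0.0538]
ee_rot: [-1.151, -1.292, 1.293]
contact_force: [0.8, -0.8, 0.4]
finger_gap: 0.0341
```

```bash
python3 look.py 23 wrist
python3 - <<'E'
from h import *
t=dict(np.load("pics/top22.npz"));s=dict(np.load("pics/scene22.npz"));v=dict(np.load("pics/wrist21.npz"))
for c in seg(t,(335,198,390,250),(20,45,200),(30,110,255),2): print("broad top",circ(t,c,.044),len(c))
for c in seg(s,(300,235,365,295),(18,40,150),(30,100,255),2): print("broad scene",circ(s,c,.044),len(c))
for c in seg(v,(175,115,340,275),(18,50,120),(30,130,255),2): print("broad wrist21",circ(v,c,.044),len(c))
P=plane(v,seg(v,(175,115,340,275),(18,50,120),(30,130,255),1)[0],.044)[:,:2]
from scipy.optimize import least_squares
c=np.array([.443,-.409])
for _ in range(6):
    r=np.hypot(*(P-c).T);Q=P[(abs(r-.054)<.005)];c=least_squares(lambda q:np.hypot(*(Q-q).T)-.0545,c,loss="soft_l1",f_scale=.001).x
print("broad fit",c,len(Q))
E
```

```text
32.45 [-0.407  0.461 -0.185  0.924 -0.    -0.522] [ 0.5745 -0.1606  0.0547] yaw 96.57 gap 0.0341
broad top [ 443.4 -409.3  106.9  108.1] 102
broad top [ 443.5 -408.5   81.9   82.6] 78
broad scene [ 438.5 -412.3  105.   170.2] 200
broad scene [ 445.9 -408.3   69.9   79.4] 79
broad wrist21 [ 446.1 -404.3   97.4  114.6] 814
broad fit [ 0.44419587 -0.40755211] 417
```

View pics/wrist23.png

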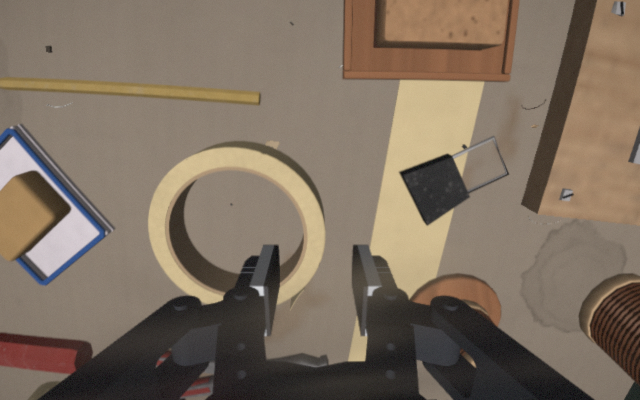

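>>> {"fn": "drive_tool", "kwargs": {
  "rows": [
    [[0,0.15,0,0],[0,0.3,0,0],[0,0.42,0,0],[0,0.47,0,0],[0,0.47,0,0]]
  ]
}}

```text
time: 33.08
ee_pos: [0.5743, -0.1595, 0.0067]
ee_rot: [-1.151, -1.294, 1.294]
contact_force: [0.7, 0.3, 0.0]
finger_gap: 0.034
```

>>> {"fn": "drive_tool", "kwargs": {
  "rows": [
    [[0,0,0,0],[0,0,0,0],[0,0,0,0],[0,0,0,0],[0,0,0,0]]
  ],
  "claw": 1
}}

```text
time: 33.7
ee_pos: [0.5751, -0.1598, 0.0079]
ee_rot: [-1.153, -1.295, 1.294]
contact_force: [-0.6, 0.3, 5.0]
finger_gap: 0.0117
```

>>> {"fn": "drive_tool", "kwargs": {
  "rows": [
    [[0,-0.1,0,0],[0,-0.35,0,0],[0,-0.7,0,0],[0,-0.95,0,0],[0,-0.95,0,0]]
  ]
}}

```text
time: 34.33
ee_pos: [0.576, -0.1604, 0.1045]
ee_rot: [-1.156, -1.296, 1.294]
contact_force: [0.5, -0.0, -1.1]
finger_gap: 0.0117
```

```bash
python3 look.py 24 wrist,scene
python3 - <<'E'
from h import *
from station import robot
s=robot.sense(); print(s["ee_pos"],plan(s["ee_pos"],s["ee_rot"],[.4387,-.3641,.1]))
s=dict(np.load("pics/scene24.npz"));c=project(s,[(.57,-.2,.08)])[0].astype(int)
x,y=c;cv2.imwrite("pics/s24z.png",cv2.resize(s["img"][y-50:y+50,x-60:x+60],None,fx=5,fy=5,interpolation=cv2.INTER_CUBIC))
E
```

```text
34.425 [-0.406  0.42  -0.123  1.028  0.    -0.522] [ 0.5741 -0.1596  0.1016] yaw 96.63 gap 0.0117
[ 0.57413453 -0.15956095  0.10158126] [-1.875  0.016  1.582]
```

View pics/s24z.png

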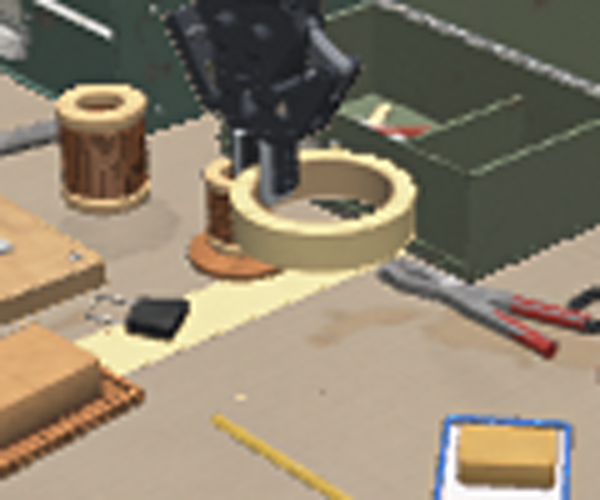

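View pics/wrist24.png

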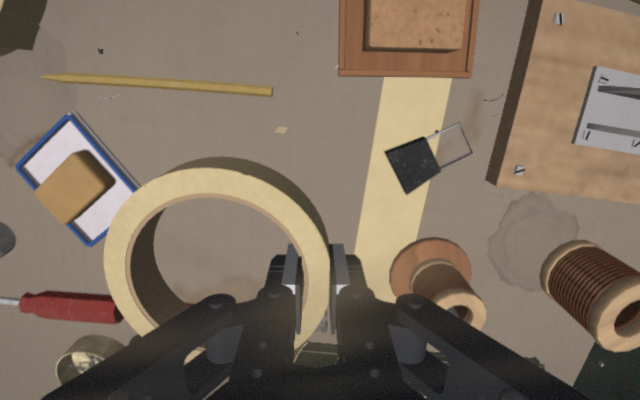

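>>> {"fn": "drive_tool", "kwargs": {
  "rows": [
    [[-0.1,0,0.1,0],[-0.3,0,0.25,0],[-0.6,0,0.5,0],[-0.85,0,0.7,0],[-0.94,0,0.79,0],[-0.94,0,0.79,0]]
  ]
}}

```text
time: 35.17
ee_pos: [0.5059, -0.2626, 0.1015]
ee_rot: [-1.151, -1.292, 1.292]
contact_force: [-1.6, -0.1, -1.0]
finger_gap: 0.0116
```

>>> {"fn": "drive_tool", "kwargs": {
  "rows": [
    [[-0.1,0,0.1,0],[-0.3,0,0.25,0],[-0.6,0,0.5,0],[-0.85,0,0.7,0],[-0.94,0,0.79,0],[-0.94,0,0.79,0]]
  ]
}}

```text
time: 35.92
ee_pos: [0.4391, -0.3647, 0.1022]
ee_rot: [-1.152, -1.294, 1.293]
contact_force: [0.1, 0.5, -0.8]
finger_gap: 0.0118
```

```bash
python3 look.py 25 wrist,scene
python3 - <<'E'
from h import *
from station import robot
from scipy.optimize import least_squares
s=robot.sense(); z=s["ee_pos"][2]-.0075; print(s["ee_pos"],z)
v=dict(np.load("pics/wrist25.npz"))
def fit(P,c,rad,tol=.004):
    for _ in range(8):
        r=np.hypot(*(P-c).T);Q=P[(abs(r-rad)<tol)];c=least_squares(lambda q:np.hypot(*(Q-q).T)-rad,c,loss="soft_l1",f_scale=.001).x
    return c.round(4),len(Q)
for c in seg(v,(80,150,345,362),(18,50,140),(30,130,255),3):
    P=plane(v,c,z+.024)[:,:2]; print(fit(P,np.array([.4437,-.408]),.0502),fit(P,np.array([.4437,-.408]),.0392))
s=dict(np.load("pics/scene25.npz"));c=project(s,[(.443,-.41,.06)])[0].astype(int)
x,y=c;cv2.imwrite("pics/s25z.png",cv2.resize(s["img"][y-50:y+50,x-60:x+60],None,fx=5,fy=5,interpolation=cv2.INTER_CUBIC))
E
```

```text
36.025 [-8.320e-01  3.750e-01 -1.910e-01  1.005e+00  1.000e-03 -9.490e-01] [ 0.4397 -0.3638  0.1022] yaw 96.69 gap 0.0114
[ 0.43972255 -0.3638111   0.10217821] 0.09467821019902911
(array([ 0.4453, -0.4074]), 478) (array([ 0.4446, -0.4073]), 354)
(array([ 0.4437, -0.408 ]), 0) (array([ 0.434 , -0.3913]), 60)
(array([ 0.4387, -0.4049]), 297) (array([ 0.4437, -0.408 ]), 0)
```

View pics/s25z.png

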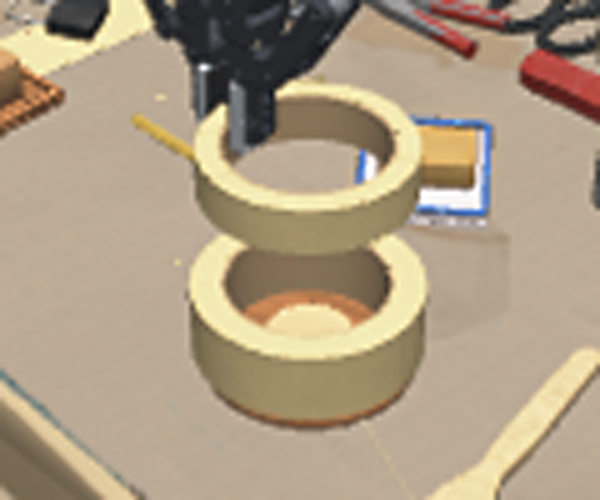

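View pics/wrist25.png

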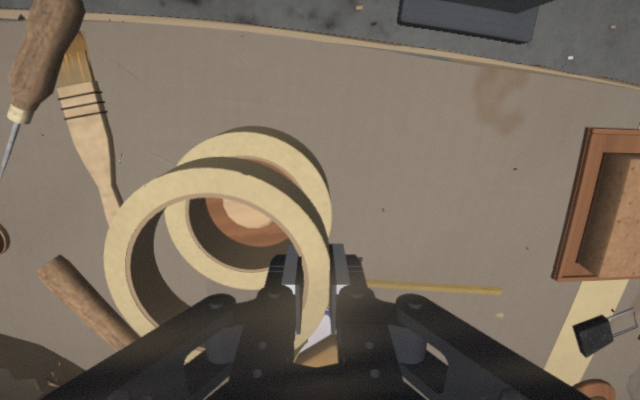

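>>> {"fn": "drive_tool", "kwargs": {
  "rows": [
    [[-0.01,0.1,0.01,0],[-0.01,0.22,0.01,0],[-0.01,0.33,0.01,0],[-0.01,0.43,0.01,0],[-0.01,0.5,0.01,0],[-0.01,0.5,0.01,0]]
  ]
}}

```text
time: 36.78
ee_pos: [0.4385, -0.3659, 0.0522]
ee_rot: [-1.152, -1.294, 1.294]
contact_force: [-0.7, -0.8, -2.1]
finger_gap: 0.012
```

>>> {"fn": "drive_tool", "kwargs": {
  "rows": [
    [[0,0,0,0],[0,0,0,0],[0,0,0,0]]
  ],
  "claw": 0.6
}}

```text
time: 37.15
ee_pos: [0.4386, -0.366, 0.0524]
ee_rot: [-1.153, -1.294, 1.294]
contact_force: [-0.4, 0.0, 0.0]
finger_gap: 0.0341
```

>>> {"fn": "drive_tool", "kwargs": {
  "rows": [
    [[0,-0.25,0,0],[0,-0.5,0,0],[0,-1,0,0],[0,-1,0,0]]
  ]
}}

```text
time: 37.65
ee_pos: [0.4405, -0.3681, 0.1567]
ee_rot: [-1.161, -1.295, 1.296]
contact_force: [-1.2, 0.3, 0.2]
finger_gap: 0.0341
```

>>> {"fn": "drive_tool", "kwargs": {
  "rows": [
    [[0.3,-0.2,0,0],[0.6,-0.5,0,0],[1,-0.5,0,0],[1,-0.5,0,0]]
  ]
}}

```text
time: 38.15
ee_pos: [0.4263, -0.2641, 0.2021]
ee_rot: [-1.15, -1.296, 1.295]
contact_force: [-0.1, 0.5, -0.7]
finger_gap: 0.0346
```

```bash
python3 look.py 26 wrist,scene,top
python3 - <<'E'
from h import *
s=dict(np.load("pics/scene26.npz"));v=dict(np.load("pics/wrist26.npz"));t=dict(np.load("pics/top26.npz"))
cv2.imwrite("pics/s26z.png",cv2.resize(s["img"][150:300,200:400],None,fx=4,fy=4,interpolation=cv2.INTER_CUBIC))
for c in seg(t,(335,195,390,250),(20,45,200),(30,110,255),2): print("narrow top",circ(t,c,.068),len(c))
for c in seg(v,(0,100,300,362),(18,50,120),(30,130,255),3): print("wrist",circ(v,c,.068),len(c),c.mean(0))
E
```

```text
38.3 [-0.718  0.187 -0.193  1.191 -0.    -0.834] [ 0.427  -0.2669  0.2018] yaw 96.64 gap 0.0341
narrow top [ 444.1 -408.   102.8  104.5] 100
narrow top [ 443.8 -408.7   80.6   81.9] 77
wrist [ 441.1 -403.4  103.2  114.6] 368 [156.1576087  181.98097826]
wrist [ 444.9 -408.9   79.8   80. ] 252 [147.13095238 184.19444444]
wrist [ 470.9 -448.7  129.8  206.4] 220 [189.17272727 160.29090909]
```

View pics/s26z.png

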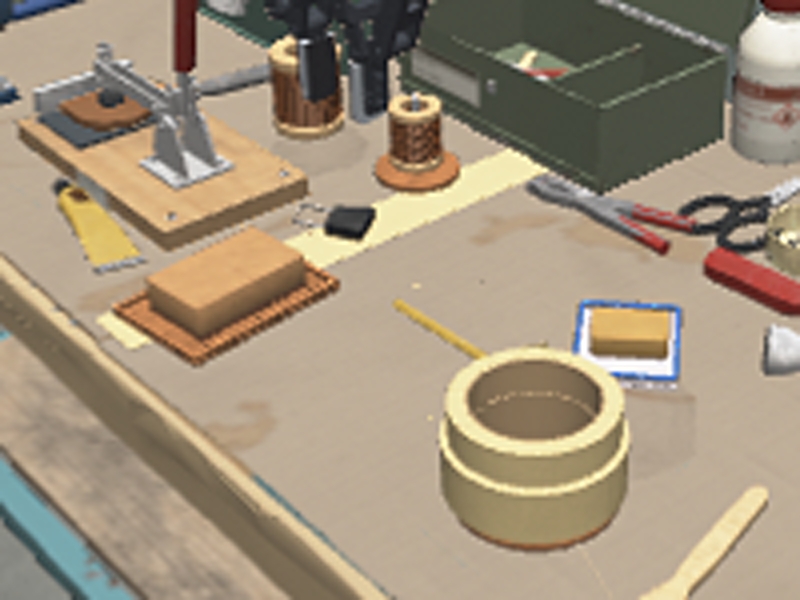

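View pics/wrist26.png

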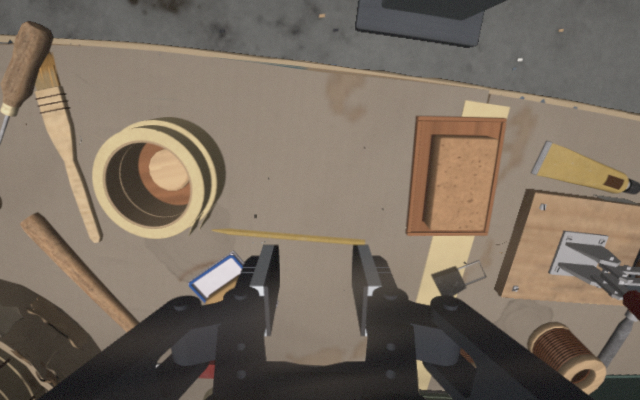

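Run:
```python
from h import *
from station import robot
for n in("scene","top"):
    d=robot.get_image(n); c=cloud(d)
    for name,(x,y,r,z0) in dict(bobbin=(.633,-.058,.018,.03),wax=(.5857,-.341,.012,.01),cork=(.42,-.117,.02,.01),roll=(.4438,-.4083,.048,.05)).items():
        h=np.hypot(c[...,0]-x,c[...,1]-y); m=(h<r)&(c[...,2]>z0)
        if name=="roll": m&=h>.041
        z=c[...,2][m]; print(n,name,m.sum(),np.percentile(z,[10,50,90]).round(4) if m.any() else "")
print(robot.finish_job())
```

```text
scene bobbin 70 [0.0384 0.0563 0.0609]
scene wax 39 [0.021  0.0222 0.0235]
scene cork 95 [0.0282 0.0294 0.0306]
scene roll 240 [0.0657 0.0671 0.0684]
top bobbin 100 [0.0427 0.0587 0.0622]
top wax 48 [0.0191 0.0227 0.0259]
top cork 137 [0.0274 0.0302 0.0329]
top roll 216 [0.0656 0.068  0.0708]
the job is handed in; nothing more can be done
None
```

I took the stack apart, put all five things in their places and handed the job in after about 38 s. Nothing toppled, and the gripper was clear of everything at the end.

| Thing | Distance from its place | Height of its top: measured (expected) |
|---|---|---|
| Bobbin | on the pin, within the bore's 8 mm of play | about 60 mm (60) |
| Wax block | about 1 mm from the dish centre | 22–23 mm (23) |
| Sanding block | about 1 mm from the tray centre, lying lengthwise | 29–30 mm (30) |
| Broad roll | about 1 mm from the peg | 44 mm, not measured directly: the sizes seen fit that height, and its picture shows it flat on the disc |
| Narrow roll | about 1 mm from the broad roll's centre | 67–68 mm (68) |

- **Wax block:** it lies a quarter turn from the dish's own axes, so that the fingers had room to open inside the rim.
- **Bobbin:** I did not measure its final sideways position separately. The pictures show it standing upright on the disc with the pin inside the bore.
- **Checks that disagreed:** two height estimates from pairs of views came out about 14–20 mm too high. For the broad roll the views were too close together, and for the bobbin one outline was spoiled. I set both aside for the depth readings and circle fits, which agreed with each other. A few partly hidden outlines were also a few millimetres off, and I did not use them.

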